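# Clear the board test station and seat the carrier

## Task

Take the two offcuts (the finned heat-sink piece and the piece of white wire duct) out from under the head of the board test station and put both in the grey scrap bin. Then set the black board carrier level on the station's deck, handle end towards the front, with its two holes over the two pegs, press it down past the spring rollers until it lies flush on the deck, and let go. Do not knock the head, do not turn the carrier over, and leave the other things on the bench where they are.

Things in the scene. Friction and masses are not known exactly. Their poses are not given: they have to be found in the camera images.
- station: Test station, fixed. Origin: centre of the deck's underside, on the table; x to its rear (roughly away from the robot), y to its left, z up. Deck: dark steel, 260 (x) x 270 (y) mm, top 25 mm above the table. Posts of 22 mm diameter at x = 112, y = +121 and -121 mm carry the head; front, sides and back are otherwise open.
- peg_left (a point): Foot, on the deck, of the left steel peg; the right one is 150 mm away along station -y (pegs at station x = -85, y = +75 and -75 mm). Each is 14 mm in diameter, 30 mm high above the deck, the top 10 mm tapering to 6 mm diameter.
- head_front (a point): Middle of the lower front edge of the station's head, a grey box whose underside is 190 mm above the deck and top 283 mm above the table, 270 mm wide. It covers the deck from station x = +20 to +130 mm, so a tool pointing straight down cannot reach the offcuts: it must lean, fingers pointing under the head. Axes as the station's.
- catches (a point): Mid-point between two spring-loaded white rollers on the deck, at station x = -55, y = +105 and -105 mm, their axles along x, 16 mm above the deck: 16 mm diameter, 30 mm long. They give way outwards and snap over the side edges of the carrier. A carrier merely laid on them stays about 20 mm proud; it takes about 10 to 15 N downwards to snap it flush. Axes as the station's.
- seat (a point): The place of the carrier's plate centre (half-way through its thickness) when fully seated: on the station at x = -35 mm, y = 0, 31 mm above the table. Axes as the station's.
- carrier_plate (a point): Centre of the plate of the loose board carrier (0.25 to 0.5 kg), half-way through its thickness. Black plate 170 (x) x 200 (y) x 12 mm; green boards on its rear (+x) part, up to 18 mm above its underside. Two square through holes 16.5 mm wide at x = -50, y = +75 and -75 mm, for the pegs. Starts flat on the table. Seated, its axes agree with the station's.
- carrier_grip (a point): Grasp point of the carrier's handle, an upright fin 60 mm long (x), 14 mm thick (y), from 12 to 57 mm above the plate's underside, centred 20 mm in front (-x) of the plate's centre. This point is 40 mm above the plate's underside. Axes as the plate's.
- bin_in (a point): Centre of the inner floor, 5 mm above the table, of the open grey scrap bin, fixed. Outside 200 x 200 mm, 100 mm high, walls 5 mm. Axes along its sides. Bin and carrier may be on either side of the station.
- heatsink_mid (a point): Centre (15 mm above its underside) of the loose heat-sink offcut: aluminium, 90 mm long (x), 34 mm wide (y), 30 mm high, five thin upright fins along its length, about 0.1 to 0.2 kg. Lies on the deck below the head, lengthwise within about 0.25 rad of the station's x.
- duct_mid (a point): Centre (16 mm above its underside) of the loose wire-duct offcut: white plastic channel, 90 mm long (x), 42 mm wide (y), 32 mm high, slotted side walls, about 0.06 to 0.11 kg. Lies on the deck below the head beside the heat-sink, in either order, about 110 mm between centres.
- head: The head itself, fixed on the posts; origin at the centre of its underside, axes as the station's. Not to be knocked.
- spool: solder spool, green plastic, standing, 68 mm diameter, 52 mm high; leave alone (origin at the middle of its underside)
- screwdriver: screwdriver with a blue handle lying flat; leave alone (origin at the middle of its underside)
- cup: empty clear plastic cup, 70 mm across, 80 mm high; leave alone (origin at the middle of its underside)
- jar: amber glass jar with a black cap, 72 mm across, 90 mm high; leave alone (origin at the middle of its underside)
- pad: cork block, 75 x 110 x 20 mm high; leave alone (origin at the middle of its underside)
Not all that is in view belongs to the job. Leave any purple or red look-alike of the part that bears duct_mid alone.

How it is judged:
By the outcome, as a careful person would: the job done as asked, in the order asked, and still so for the second after the job is handed in, with the robot touching nothing.
It also fails if it takes over 72 s, if anything falls off the work surface, if the arm or the gripper's body presses on something with over 40 N, if the wrist force passes 120 N, or if a joint passes its speed limit or range.

## Robot

A 6-joint arm with a two-finger parallel gripper is mounted at the origin on the work surface. World frame = base frame: x ahead of the robot, y to its left, z up, the work surface at z = 0. Lengths are in m, angles in degrees, forces in N, time in s.
With the tool pointing down it reaches from about 0.4 to 0.825 m from the base axis. Payload 7 kg.
Tool frame: the origin (TCP) lies at the very end of the fingers, on their centre line; the grasp point (between the pads) lies 19 mm behind it (r.tcp_to_grasp is the distance from the TCP to the grasp point, in m); x points along the fingers, y is the direction in which the jaws open and shut, and the axes are right-handed (so a half turn about x gives the same grasp; the last joint's range is limited). The gripper opens to 88 mm and grips with 3 to 60 N. Pads are 19 mm wide; open, the fingers measure 130 mm over their backs; the gripper's body (78 mm by 193 mm) begins 47 mm behind the grasp point.
Start: joints at [-55.17, 20.546, 0.682, 0, -70.136, -16.507], TCP at [0.212, -0.641, 0.227] pointing down, gripper open.
Joint ranges: [-176.03, 176.03], [-82.01, 121.73], [-58.28, 71.71], [-173.87, 95.51], [-174.79, -0.11], [-173.66, 173.66]. Speed limits (degrees/s): [136.94, 136.94, 172.46, 180, 180, 180].

## Interface

Orientations are given as [roll, pitch, yaw] about the fixed x, y, z axes, in that order (R = Rz(yaw) Ry(pitch) Rx(roll)).
In Python, from plant import r gives the robot as it stands.
- The arm moves only by the tool arm_command, never from a script. Its argument "plan" is a list of rows, each an object of numbers: "dx", "dy", "dz": the shift along the tool's x, y, z each as a share of 0.02 m, from -1 to 1; "wx", "wy", "wz": the turn, a rotation vector about the tool's x, y, z each as a share of 0.08 rad, from -1 to 1. In form: [{"dx": .., "dy": .., "dz": .., "wx": .., "wy": .., "wz": ..}, ...]. A call has 1 to 20 rows; each row shifts and turns the pose as measured when the row begins, along the tool's axes as they then stand; what a row does not reach is not made up. A row lasts 1/12 s, in which the tool goes at most 41.7 mm and 7.16 degrees, less where a joint would pass 70% of its speed; a pose out of reach is approached as far as the arm can. A call with a number of a shift or a turn outside -1 to 1 is refused whole. A call with a gripper value outside its range is refused whole. "fingers" is the closure, from -1 (fully open) to 1 (shut), so that 0 is half open, set as the call begins (left out, the last holds). The fingers move at their own pace and stop on an object; "force" is the grip in N (left out, the last holds). Time passes only in rows, so rows that do not move let the fingers close. It gives the time, the measured TCP pose, the force and the opening at its end, in the units of the state.
- r.get_state(): the state, without advancing time (a new reading comes with each control period).
- r.capture(name): name is "scene" or "top" or "wrist"; returns (picture, depth): 420x560x3 uint8, red, green, blue; 420x560 float32, m along the optical axis (not along the pixel's ray), 0 where there is no reading.
- r.camera_model(name): a dict with "vertical_fov" (degrees; the focal length in pixels is half the picture's height over the tangent of half this angle, whatever the lens; pixels are square), "cx", "cy" (the principal point, pixels), "dist" ([k1, k2, p1, p2, k3] as OpenCV has them; the pictures are not rectified), "R" (3x3) and "t" (3): a world point X has camera coordinates R X + t. Camera axes: x right, y down, z forward; pixel columns grow to the right and rows downward; lengths in m; the calibration is good to about 2 mm. A picture is of the moment at which its call begins: read the wrist's pose just before it. camera_model takes no time and is no camera call; for the wrist camera it gives the pose at the moment of the call.
- r.close_job(): hands the job in, once; it reports no verdict.
Trained networks look in the newest picture that a camera, given by its name, has taken for a name from the list of things; names that differ only in an ending like _2 or _b are one class to them, and where a whole thing is asked for, a point or a joint stands for the part that bears it (a point fixed in the world has none). Each returns a list of dicts, best first, with "score" (0 to 1); they miss things now and then, are a little off and sometimes report something else, mostly with a low value. They report only what shows in the picture. A call takes as long as a camera call. They do not tell look-alikes from the thing itself.
- r.cut_out(camera, query): "mask" (420x560 bool, what is visible of it) and "bbox" ([left, top, width, height] in pixels, round what is visible of it).
- r.spot_point(camera, query): "centre" ([column, row] in pixels: a listed point, or the origin of a listed thing).
The state is a dict: "time_s": time; "joints": joint angles; "qd": joint speeds; "joint_torque": joint torques, N m; "tcp_pos": TCP position; "eef_rot": TCP orientation; "contact_force": force on the tool from outside, world axes, zero at the start; "moment": the same for the moment, N m; "gripper_width": finger opening in m.
Only numpy, scipy, OpenCV 4.12 (cv2) and the standard library are available. Lean on these libraries where they do the work, as an engineer would, in place of code of your own. Each camera call takes 0.05 s, during which the arm holds its last target.

## Working session

There is one attempt and no reset: what is moved stays moved. The work goes in short steps, Python scripts to look and compute and a tool call to move; the robot and the scene stay as the last step left them, time stands still between calls to the robot, and variables do not carry over. Pictures are saved under pics/ and viewed, and the job is handed in when it is done.

Besides the shell and the picture viewer there is one more tool, called in YAML: its name, and indented under it one key for each argument. arm_command: Moves the arm, as the interface text tells. Shift numbers are shares of 0.02 m and turn numbers shares of 0.08 rad, none past 1 either way. Its arguments: {"type":"object","properties":{"plan":{"type":"array","items":{"type":"object","properties":{"dx":{"type":"number"},"dy":{"type":"number"},"dz":{"type":"number"},"wx":{"type":"number"},"wy":{"type":"number"},"wz":{"type":"number"}}}},"fingers":{"type":"number"},"force":{"type":"number"}},"required":["plan"]}

```bash
ls; mkdir -p pics
python3 - <<'E'
from plant import r
import cv2,json
s=r.get_state();print(s)
for n in ("scene","top","wrist"):
    p,d=r.capture(n);cv2.imwrite(f"pics/a_{n}.png",p[:,:,::-1]);m=r.camera_model(n);print(n,m)
E
```

```text
pics
{'time_s': 0.0, 'joints': array([-5.51697224e+01,  2.05914622e+01,  6.32929473e-01, -2.13781466e-02,
       -7.01353265e+01, -1.65067844e+01]), 'qd': array([-0.07402642,  0.04742945, -0.05294486,  0.01996704, -0.12083817,
       -0.0202588 ]), 'joint_torque': array([ 2.59520284e-04, -5.82711554e+01,  2.93058801e+01,  6.99719220e+00,
        7.02770718e-03, -1.38980645e-04]), 'tcp_pos': array([ 0.21202936, -0.64030947,  0.22561201]), 'eef_rot': array([ 94.42299348,  89.90401263, 112.73920593]), 'contact_force': array([ 0.48263169, -1.20212554, -0.0521744 ]), 'moment': array([0.10452817, 0.03646732, 0.0379331 ]), 'gripper_width': 0.08774243728457447}
scene {'vertical_fov': 52.65446865863421, 'cx': 283.3738878978457, 'cy': 212.65511311153665, 'dist': array([-0.07986227,  0.        ,  0.        ,  0.        ,  0.        ]), 'R': array([[-0.67938976,  0.73359156, -0.01652215],
       [ 0.48950837,  0.43633696, -0.75497789],
       [-0.54663618, -0.52101198, -0.65554207]]), 't': array([ 0.34142589, -0.20615675,  1.55227073])}
top {'vertical_fov': 55.31962944334443, 'cx': 287.1381179937873, 'cy': 205.51007974589538, 'dist': array([-0.09123577,  0.        ,  0.        ,  0.        ,  0.        ]), 'R': array([[-0.02745757, -0.99909565, -0.03246468],
       [-0.99689213,  0.02976708, -0.07293833],
       [ 0.07383874,  0.03036107, -0.99680793]]), 't': array([0.10305085, 0.57630185, 1.39450509])}
wrist {'vertical_fov': 62.42644689080439, 'cx': 278.35163385748257, 'cy': 207.23127798781036, 'dist': array([-0.07838929,  0.        ,  0.        ,  0.        ,  0.        ]), 'R': array([[-0.31436973,  0.94929925,  0.00161497],
       [ 0.90560514,  0.29938894,  0.30040906],
       [ 0.28469459,  0.09590204, -0.95380909]]), 't': array([ 0.67396051, -0.0368749 ,  0.39122938])}
```

View pics/a_scene.png

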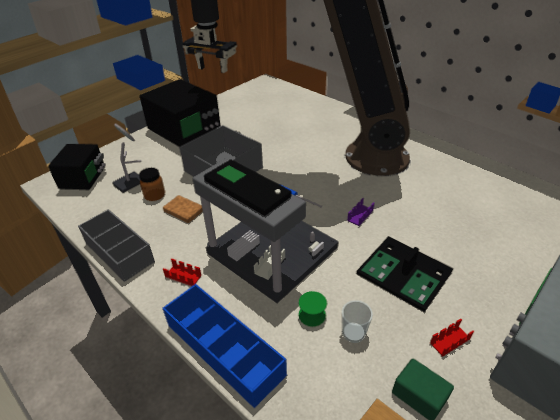

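View pics/a_top.png

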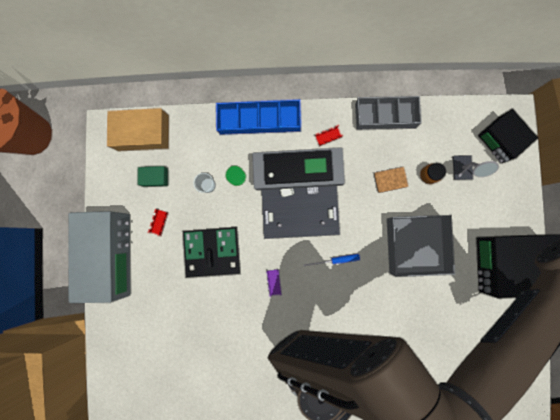

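View pics/a_wrist.png

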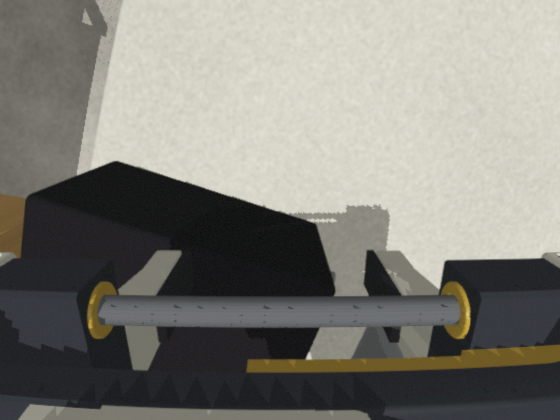

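```bash
cat > h.py <<'E'
import numpy as np,cv2,os
from plant import r
from scipy.spatial.transform import Rotation as Ro
def cam(n,m=None):
    m=m or r.camera_model(n);f=210/np.tan(np.radians(m['vertical_fov']/2))
    return np.array([[f,0,m['cx']],[0,f,m['cy']],[0,0,1.]]),np.array(m['dist']),np.array(m['R']),np.array(m['t'])
def rays(n,uv,m=None):
    K,D,R,t=cam(n,m);p=cv2.undistortPoints(np.array(uv,float).reshape(-1,1,2),K,D).reshape(-1,2)
    return np.c_[p,np.ones(len(p))]@R, -R.T@t
def onz(n,uv,z,m=None):
    d,c=rays(n,uv,m);z=np.broadcast_to(z,len(d));return c+d*((z-c[2])/d[:,2])[:,None]
def cloud(n,depth,m=None):
    v,u=np.mgrid[0:420,0:560];d,c=rays(n,np.c_[u.ravel(),v.ravel()],m)
    X=c+d*depth.ravel()[:,None];X[depth.ravel()==0]=np.nan
    return X.reshape(420,560,3)
def proj(n,X,m=None):
    K,D,R,t=cam(n,m);return cv2.projectPoints(np.array(X,float).reshape(-1,3),cv2.Rodrigues(R)[0],t,K,D)[0].reshape(-1,2)
def crop(p,name,x,y,w,h,s):
    cv2.imwrite(f'pics/{name}.png',cv2.resize(p[y:y+h,x:x+w,::-1],None,fx=s,fy=s,interpolation=cv2.INTER_CUBIC))
E
python3 - <<'E'
from h import *
out={}
for n in ("scene","top"):
    p,d=r.capture(n);np.savez(f'{n}0.npz',p=p,d=d);X=cloud(n,d)
    for q in ["peg_left","head_front","catches","seat","carrier_plate","carrier_grip","bin_in","heatsink_mid","duct_mid"]:
        L=r.spot_point(n,q)
        for a in L[:3]:
            u,v=np.round(a['centre']).astype(int); print(n,q,round(a['score'],2),np.round(a['centre'],1),np.round(X[v,u],3))
p=np.load('top0.npz')['p'];crop(p,'t1',170,130,190,160,4)
p=np.load('scene0.npz')['p'];crop(p,'s1',180,140,180,150,4)
E
```

```text
scene peg_left 0.66 [311.1 240.1] [0.514 0.117 0.026]
scene catches 0.97 [282.6 228.3] [0.693 0.181 0.237]
scene seat 0.61 [282.3 236. ] [0.558 0.047 0.028]
scene carrier_plate 0.58 [406.5 273.4] [0.428 0.375 0.009]
scene carrier_grip 0.94 [411.5 259.4] [0.409 0.374 0.047]
scene carrier_grip 0.41 [310.2 314.4] [0.721 0.287 0.05 ]
scene carrier_grip 0.34 [224. 171.] [ 0.678 -0.024  0.284]
scene bin_in 0.76 [226.6 170. ] [ 0.671 -0.02   0.285]
scene bin_in 0.62 [243.6 246.8] [0.678 0.02  0.056]
scene bin_in 0.46 [410.7 261.6] [0.41  0.374 0.037]
scene duct_mid 0.77 [361.  210.8] [0.294 0.136 0.003]
scene duct_mid 0.74 [223.6 167.9] [ 0.671 -0.032  0.285]
scene duct_mid 0.68 [452.2 333.9] [0.517 0.554 0.004]
top peg_left 0.98 [281.2 226.5] [0.507 0.109 0.049]
top head_front 0.65 [298.4 187.4] [0.618 0.046 0.238]
top catches 0.79 [297.7 216.4] [0.54  0.049 0.029]
top seat 0.63 [299.6 207.6] [0.568 0.041 0.028]
top carrier_plate 0.9 [210.4 254. ] [0.416 0.357 0.055]
top carrier_plate 0.4 [284.6 181.1] [0.631 0.083 0.283]
top carrier_grip 0.64 [207.2 257.5] [0.403 0.368 0.056]
top carrier_grip 0.63 [427.9 176.7] [ 0.66  -0.403  0.066]
top bin_in 0.62 [416.  243.8] [ 0.43  -0.366  0.011]
top heatsink_mid 0.7 [212.4 186.8] [0.648 0.344 0.066]
top heatsink_mid 0.52 [311.3 179.6] [0.631 0.008 0.287]
top duct_mid 0.66 [327.9 136.1] [ 0.828 -0.068  0.01 ]
top duct_mid 0.66 [154.9 222.6] [0.531 0.57  0.007]
top duct_mid 0.54 [275.9 280.6] [0.313 0.134 0.003]
```

View pics/t1.png

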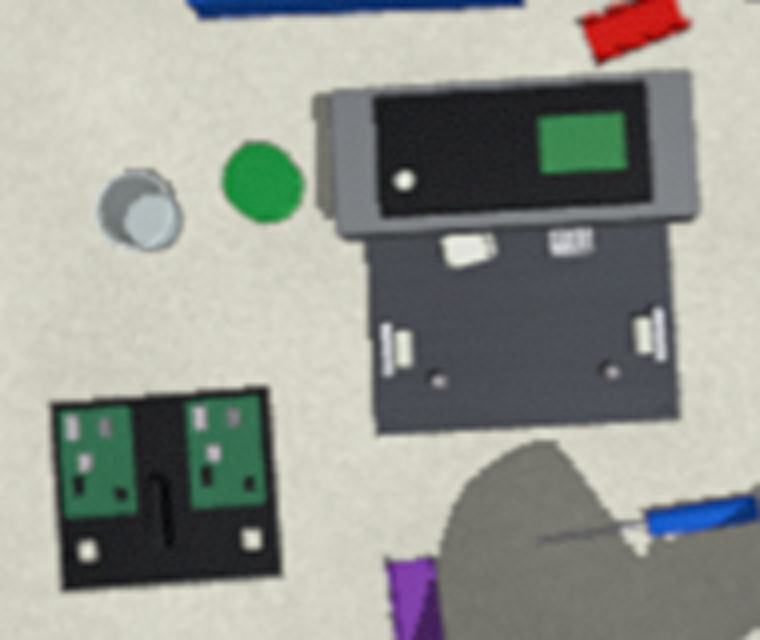

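View pics/s1.png

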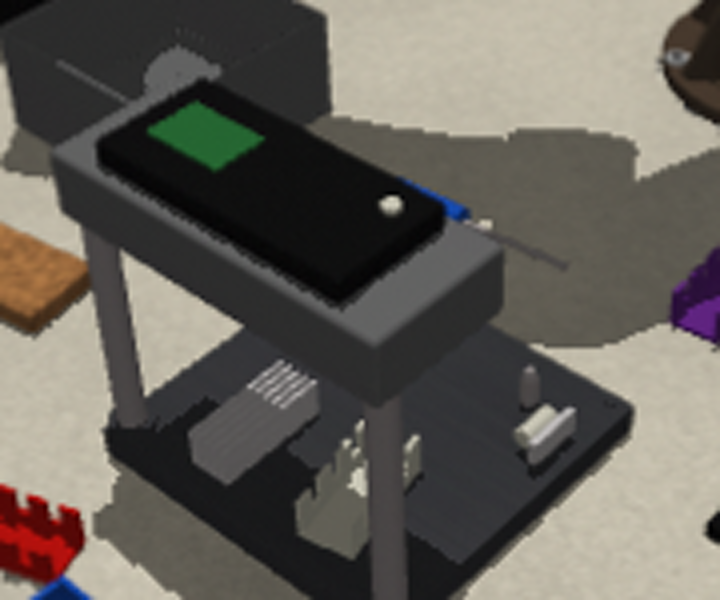

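Run:
```python
from h import *
t=np.load('top0.npz');X=cloud('top',t['d']);s=np.load('scene0.npz');Y=cloud('scene',s['d'])
def rect(P,name):
    (c,sz,a)=cv2.minAreaRect((P[:,:2]*1000).astype(np.float32));print(name,len(P),np.round(c,1),np.round(sz,1),round(a,2),'z',np.round(np.nanmedian(P[:,2]),4))
def sel(X,lo,hi):
    return X[np.all((X>lo)&(X<hi),axis=2)]
rect(sel(X,[.5,-.15,.27],[.8,.25,.30]),'head top')
rect(sel(X,[.4,-.15,.018],[.62,.25,.034]),'deck')
rect(sel(Y,[.5,-.15,.27],[.8,.25,.30]),'head S')
rect(sel(Y,[.4,-.15,.018],[.8,.25,.034]),'deck S')
rect(sel(X,[.25,.25,.007],[.55,.47,.08]),'carrier')
rect(sel(Y,[.25,.25,.007],[.55,.47,.08]),'carrier S')
rect(sel(X,[.25,.25,.035],[.55,.47,.08]),'handle')
rect(sel(Y,[.25,.25,.035],[.55,.47,.08]),'handle S')
rect(sel(X,[.25,-.55,.09],[.6,-.2,.11]),'bin')
rect(sel(Y,[.25,-.55,.09],[.6,-.2,.11]),'bin S')
P=sel(Y,[.55,-.08,.033],[.8,.18,.08])
print(len(P))
```

```text
head top 2167 [669.8  43.6] [104.7 262.1] 0.11 z 0.2839
deck 3111 [513.5  12.5] [330.3 215. ] 88.41 z 0.0258
head S 2391 [673.6  47. ] [ 91.4 202.8] 1.44 z 0.2833
deck S 4110 [631.5  45.3] [331.  275.5] 1.85 z 0.0254
carrier 2638 [400.6 359.8] [300.  216.3] 0.86 z 0.0144
carrier S 3681 [422.7 367.3] [174.6 202.2] 3.45 z 0.0135
handle 93 [400.2 363.5] [60.6 16.4] 1.27 z 0.0566
handle S 154 [402.5 367.2] [64.3 14.4] 3.04 z 0.0554
bin 469 [ 426.8 -366.1] [200. 203.] 0.34 z 0.0997
bin S 452 [ 427.  -360.6] [207.  208.2] 0.36 z 0.0969
924
```

Run:
```python
from h import *
t=np.load('top0.npz');X=cloud('top',t['d']);s=np.load('scene0.npz');Y=cloud('scene',s['d'])
pg=onz('top',[[170+438/4-.4,130+380/4-.4],[170+612/4-.4,130+371/4-.4]],.05);print('pegs top',pg)
d=pg[0]-pg[1];print(np.linalg.norm(d),np.degrees(np.arctan2(-d[0],d[1])))
pg=onz('scene',[[180+529/4-.4,140+372/4-.4]],.053);print('peg left scene',pg)
def rect(P,name):
    (c,sz,a)=cv2.minAreaRect((P[:,:2]*1000).astype(np.float32));print(name,len(P),np.round(c,1),np.round(sz,1),round(a,2),'z',np.round(np.nanmedian(P[:,2]),4),P[:,2].max())
m=np.all((Y>[.5,-.06,.032])&(Y<[.8,.15,.07]),axis=2)
n,lab=cv2.connectedComponents(m.astype(np.uint8))
for i in range(1,n):
    P=Y[lab==i]
    if len(P)>25: rect(P,i); v,u=np.where(lab==i);print(u.mean(),v.mean())
m=np.all((X>[.5,-.06,.032])&(X<[.8,.15,.07]),axis=2)
n,lab=cv2.connectedComponents(m.astype(np.uint8))
for i in range(1,n):
    P=X[lab==i]
    if len(P)>5: rect(P,i); v,u=np.where(lab==i);print(u.mean(),v.mean())
st=r.get_state();T=Ro.from_euler('xyz',st['eef_rot'],degrees=True).as_matrix();print(np.round(T,2))
K,D,R,tt=cam('wrist');c=-R.T@tt;print('cam in tool',np.round(T.T@(c-st['tcp_pos']),3),'optical axis in tool',np.round(T.T@R[2],3),'right',np.round(T.T@R[0],3))
for nm,Z in(('top',X),('scene',Y)):
    P=Z[np.isfinite(Z[...,2])];
    for x0 in range(0,10):
      pass
B=X[np.all((X>[.1,-.85,.03])&(X<[.7,-.5,.5]),axis=2)];print('near box',B.min(0),B.max(0))
```

```text
pegs top [[ 0.51162822  0.11529471  0.05      ]
 [ 0.51509023 -0.03513688  0.05      ]]
0.1504714212397809 1.3183630412313316
peg left scene [[0.5114921  0.11717813 0.053     ]]
1 483 [664.4   1.4] [92.7 39.7] 2.74 z 0.0521 0.05860332284425118
242.80331262939958 244.351966873706
2 33 [512.8 120.5] [11.  13.3] 59.4 z 0.0463 0.058531249877154856
312.06060606060606 235.5151515151515
3 29 [540.5 145.7] [31.9  8.3] 2.32 z 0.0477 0.052624004470598895
312.3103448275862 245.58620689655172
4 136 [666.7  78.8] [85.5  6. ] 12.95 z 0.0459 0.058880208684510715
261.97058823529414 259.2867647058824
6 36 [620.5 106.3] [20.9  6.9] 5.59 z 0.0462 0.060273507505938295
282.4166666666667 253.83333333333334
9 38 [689.5 123. ] [20.5  5.7] 20.68 z 0.0464 0.059893573006033485
268.7105263157895 271.9736842105263
3 58 [629.8  -7.8] [21.8 39.9] 1.03 z 0.043 0.060918772713265845
312.7586206896552 190.13793103448276
4 21 [623.3  99.4] [13.9 24.1] 88.41 z 0.0369 0.059743784395288824
282.85714285714283 192.23809523809524
7 10 [625.8  67.9] [10.3 17.4] 76.3 z 0.0506 0.05988580394168119
292.0 191.4
33 8 [545.2 -58.5] [ 0.5 24.1] 88.73 z 0.0478 0.04993565804127842
329.0 213.5
34 36 [539.1 143.3] [13.3 28.7] 89.78 z 0.0497 0.05497877965262754
270.8333333333333 216.97222222222223
45 14 [514.6 -35. ] [10.6 10.6] 88.31 z 0.0524 0.05787650805460176
322.7142857142857 222.5
46 15 [513.8 113.9] [10.7 14.4] 87.34 z 0.0497 0.056505746223687536
279.46666666666664 224.53333333333333
[[-0.   -0.31  0.95]
 [-0.    0.95  0.31]
 [-1.   -0.   -0.  ]]
cam in tool [-0.157  0.    -0.082] optical axis in tool [0.954 0.    0.301] right [-0.  1. -0.]
near box [ 0.24963602 -0.80399968  0.03020303] [ 0.69992706 -0.50060023  0.2243446 ]
```

```bash
cat >> h.py <<'E'
def box(n,p,c,yaw,L,W,z0,z1,m=None,col=(255,0,0),s=4):
    a=np.radians(yaw);R=np.array([[np.cos(a),-np.sin(a)],[np.sin(a),np.cos(a)]])
    q=np.array([[1,1],[1,-1],[-1,-1],[-1,1]])*[L/2,W/2]@R.T+c
    for z in(z0,z1):
        uv=proj(n,np.c_[q,[z]*4],m);cv2.polylines(p,[np.int32((uv+.5)*s*16-8)],True,col,1,cv2.LINE_AA,4)
E
python3 - <<'E'
from h import *
for n,(x,y,w,h) in(('top',(240,150,110,90)),('scene',(200,190,150,120))):
    p=np.load(n+'0.npz')['p'];s=5
    b=cv2.resize(p,None,fx=s,fy=s,interpolation=cv2.INTER_CUBIC).copy()
    box(n,b,(.664,-.001),2.5,.09,.034,.025,.055,s=s)
    box(n,b,(.661,.096),13.4,.09,.042,.025,.057,col=(0,255,0),s=s)
    box(n,b,(.5985,.043),1.8,.26,.27,.025,.025,col=(255,255,0),s=s)
    cv2.imwrite(f'pics/o_{n}.png',b[y*s:(y+h)*s,x*s:(x+w)*s,::-1])
E
```

```text
(no output)
```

View pics/o_top.png

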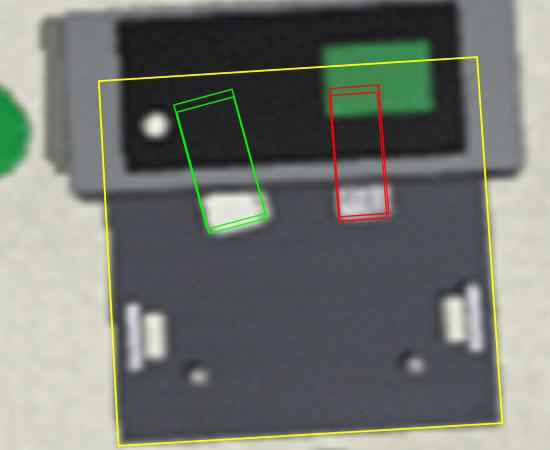

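View pics/o_scene.png

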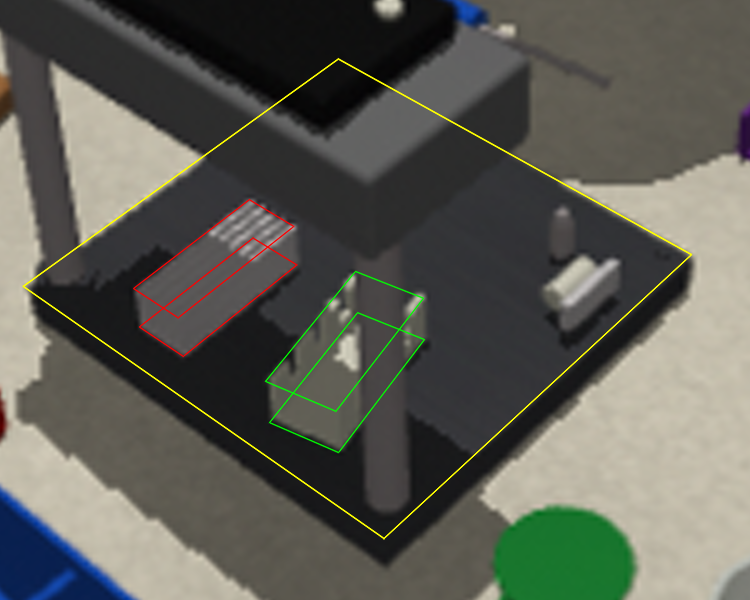

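```bash
cat >> h.py <<'E'
def Rt(yaw,a):
    y=np.radians(yaw);a=np.radians(a)
    x=np.array([np.cos(a)*np.cos(y),np.cos(a)*np.sin(y),-np.sin(a)]);Y=np.array([-np.sin(y),np.cos(y),0])
    return np.c_[x,Y,np.cross(x,Y)]
def pose(pr=True):
    s=r.get_state();p=np.array(s['tcp_pos']);R=Ro.from_euler('xyz',s['eef_rot'],degrees=True).as_matrix()
    if pr:
        a=np.degrees(np.arcsin(-R[2,0]));yaw=np.degrees(np.arctan2(-R[0,1],R[1,1]))
        print('t',round(s['time_s'],2),'p',np.round(p,4),'yaw',round(yaw,2),'a',round(a,2),'F',np.round(s['contact_force'],1),'w',round(s['gripper_width'],4),'j',np.round(s['joints'],0))
    return p,R
def plan(tp,TR,N=None,p=None,R=None):
    if p is None:p,R=pose()
    w=Ro.from_matrix(R.T@TR).as_rotvec()
    for n in range(1,200) if N is None else [N]:
        dR=Ro.from_rotvec(w/n).as_matrix();S=np.zeros((3,3));A=np.eye(3)
        for k in range(n): S+=A;A=A@dR
        d=np.linalg.solve(S,R.T@(np.array(tp)-p))
        if np.abs(d).max()<=.019 and np.abs(w/n).max()<=.078: break
    print('N',n,'d',np.round(d/.02,2),'w',np.round(w/n/.08,2))
    return np.array(tp),TR
E
python3 - <<'E'
from h import *
p,R=pose()
q=plan([p[0],p[1],.34],R)
q=plan([.42,0,.32],Rt(13.4,70),None,*q)
q=plan([.566,.073,.144],Rt(13.4,50),None,*q)
q=plan([.653,.094,.037],Rt(13.4,50),None,*q)
E
```

```text
t 1.15 p [ 0.2122 -0.6408  0.2266] yaw 18.33 a 90.0 F [-0.1 -0.6 -0.4] w 0.0874 j [-55.  21.   1.   0. -70. -17.]
t 1.15 p [ 0.2122 -0.6408  0.2266] yaw 18.33 a 90.0 F [-0.1 -0.6 -0.4] w 0.0874 j [-55.  21.   1.   0. -70. -17.]
N 6 d [-0.95 -0.   -0.  ] w [0. 0. 0.]
N 30 d [0.14 0.93 0.62] w [ 0.04 -0.15 -0.01]
N 13 d [0.89 0.14 0.2 ] w [-0.   -0.34  0.  ]
N 8 d [ 0.87  0.   -0.  ] w [0. 0. 0.]
```

arm_command:
  plan:
    - {"dx":-0.95}
    - {"dx":-0.95}
    - {"dx":-0.95}
    - {"dx":-0.95}
    - {"dx":-0.95}
    - {"dx":-0.95}
  fingers: -0.36
  force: 30

```text
schema error: expected keys dx, dy, dz, wx, wy, wz
```

arm_command:
  plan:
    - {"dx":0.14,"dy":0.93,"dz":0.62,"wx":0.04,"wy":-0.15}
    - {"dx":0.14,"dy":0.93,"dz":0.62,"wx":0.04,"wy":-0.15}
    - {"dx":0.14,"dy":0.93,"dz":0.62,"wx":0.04,"wy":-0.15}
    - {"dx":0.14,"dy":0.93,"dz":0.62,"wx":0.04,"wy":-0.15}
    - {"dx":0.14,"dy":0.93,"dz":0.62,"wx":0.04,"wy":-0.15}
    - {"dx":0.14,"dy":0.93,"dz":0.62,"wx":0.04,"wy":-0.15}
    - {"dx":0.14,"dy":0.93,"dz":0.62,"wx":0.04,"wy":-0.15}
    - {"dx":0.14,"dy":0.93,"dz":0.62,"wx":0.04,"wy":-0.15}
    - {"dx":0.14,"dy":0.93,"dz":0.62,"wx":0.04,"wy":-0.15}
    - {"dx":0.14,"dy":0.93,"dz":0.62,"wx":0.04,"wy":-0.15}
    - {"dx":0.14,"dy":0.93,"dz":0.62,"wx":0.04,"wy":-0.15}
    - {"dx":0.14,"dy":0.93,"dz":0.62,"wx":0.04,"wy":-0.15}
    - {"dx":0.14,"dy":0.93,"dz":0.62,"wx":0.04,"wy":-0.15}
    - {"dx":0.14,"dy":0.93,"dz":0.62,"wx":0.04,"wy":-0.15}
    - {"dx":0.14,"dy":0.93,"dz":0.62,"wx":0.04,"wy":-0.15}
    - {"dx":0.14,"dy":0.93,"dz":0.62,"wx":0.04,"wy":-0.15}
    - {"dx":0.14,"dy":0.93,"dz":0.62,"wx":0.04,"wy":-0.15}
    - {"dx":0.14,"dy":0.93,"dz":0.62,"wx":0.04,"wy":-0.15}
    - {"dx":0.14,"dy":0.93,"dz":0.62,"wx":0.04,"wy":-0.15}
    - {"dx":0.14,"dy":0.93,"dz":0.62,"wx":0.04,"wy":-0.15}

```text
schema error: expected keys dx, dy, dz, wx, wy, wz
```

Run:
```python
from h import *
p,R=pose()
q=plan([.42,0,.30],Rt(13.4,70),None,p,R)
q=plan([.566,.073,.16],Rt(13.4,50),None,*q)
q=plan([.566,.073,.16],Rt(13.4,50),None,p,R)
```

```text
t 1.15 p [ 0.2122 -0.6408  0.2266] yaw 18.33 a 90.0 F [-0.1 -0.6 -0.4] w 0.0874 j [-55.  21.   1.   0. -70. -17.]
N 30 d [-0.02  0.93  0.64] w [ 0.04 -0.15 -0.01]
N 11 d [0.91 0.17 0.32] w [-0.  -0.4  0. ]
N 32 d [0.38 0.92 0.77] w [ 0.03 -0.27 -0.01]
```

arm_command:
  plan:
    - {"dx":-0.95,"dy":0,"dz":0,"wx":0,"wy":0,"wz":0}
    - {"dx":-0.95,"dy":0,"dz":0,"wx":0,"wy":0,"wz":0}
    - {"dx":-0.95,"dy":0,"dz":0,"wx":0,"wy":0,"wz":0}
    - {"dx":-0.95,"dy":0,"dz":0,"wx":0,"wy":0,"wz":0}
    - {"dx":-0.95,"dy":0,"dz":0,"wx":0,"wy":0,"wz":0}
    - {"dx":-0.95,"dy":0,"dz":0,"wx":0,"wy":0,"wz":0}
  fingers: -0.36
  force: 30

```text
time_s: 1.65
tcp_pos: [0.2113, -0.6385, 0.3388]
eef_rot: [97.2, 89.4, 115.5]
contact_force: [-0.3, -0.1, -1.0]
gripper_width: 0.0603
```

arm_command:
  plan:
    - {"dx":0.14,"dy":0.93,"dz":0.62,"wx":0.04,"wy":-0.15,"wz":0}
    - {"dx":0.14,"dy":0.93,"dz":0.62,"wx":0.04,"wy":-0.15,"wz":0}
    - {"dx":0.14,"dy":0.93,"dz":0.62,"wx":0.04,"wy":-0.15,"wz":0}
    - {"dx":0.14,"dy":0.93,"dz":0.62,"wx":0.04,"wy":-0.15,"wz":0}
    - {"dx":0.14,"dy":0.93,"dz":0.62,"wx":0.04,"wy":-0.15,"wz":0}
    - {"dx":0.14,"dy":0.93,"dz":0.62,"wx":0.04,"wy":-0.15,"wz":0}
    - {"dx":0.14,"dy":0.93,"dz":0.62,"wx":0.04,"wy":-0.15,"wz":0}
    - {"dx":0.14,"dy":0.93,"dz":0.62,"wx":0.04,"wy":-0.15,"wz":0}
    - {"dx":0.14,"dy":0.93,"dz":0.62,"wx":0.04,"wy":-0.15,"wz":0}
    - {"dx":0.14,"dy":0.93,"dz":0.62,"wx":0.04,"wy":-0.15,"wz":0}

```text
time_s: 2.48
tcp_pos: [0.2766, -0.4193, 0.3223]
eef_rot: [2.4, 82.9, 18.5]
contact_force: [-0.8, 0.9, 0.4]
gripper_width: 0.0593
```

Run:
```python
from h import *
p,R=pose()
q=plan([.42,0,.30],Rt(13.4,70),None,p,R)
```

```text
t 2.48 p [ 0.2766 -0.4193  0.3223] yaw 16.14 a 82.89 F [-0.8  0.9  0.4] w 0.0593 j [-39.   0. -10.  -6. -76. -34.]
N 20 d [0.2  0.92 0.59] w [ 0.03 -0.14 -0.01]
```

arm_command:
  plan:
    - {"dx":0.2,"dy":0.92,"dz":0.59,"wx":0.03,"wy":-0.14,"wz":-0.01}
    - {"dx":0.2,"dy":0.92,"dz":0.59,"wx":0.03,"wy":-0.14,"wz":-0.01}
    - {"dx":0.2,"dy":0.92,"dz":0.59,"wx":0.03,"wy":-0.14,"wz":-0.01}
    - {"dx":0.2,"dy":0.92,"dz":0.59,"wx":0.03,"wy":-0.14,"wz":-0.01}
    - {"dx":0.2,"dy":0.92,"dz":0.59,"wx":0.03,"wy":-0.14,"wz":-0.01}
    - {"dx":0.2,"dy":0.92,"dz":0.59,"wx":0.03,"wy":-0.14,"wz":-0.01}
    - {"dx":0.2,"dy":0.92,"dz":0.59,"wx":0.03,"wy":-0.14,"wz":-0.01}
    - {"dx":0.2,"dy":0.92,"dz":0.59,"wx":0.03,"wy":-0.14,"wz":-0.01}
    - {"dx":0.2,"dy":0.92,"dz":0.59,"wx":0.03,"wy":-0.14,"wz":-0.01}
    - {"dx":0.2,"dy":0.92,"dz":0.59,"wx":0.03,"wy":-0.14,"wz":-0.01}
    - {"dx":0.2,"dy":0.92,"dz":0.59,"wx":0.03,"wy":-0.14,"wz":-0.01}
    - {"dx":0.2,"dy":0.92,"dz":0.59,"wx":0.03,"wy":-0.14,"wz":-0.01}
    - {"dx":0.2,"dy":0.92,"dz":0.59,"wx":0.03,"wy":-0.14,"wz":-0.01}
    - {"dx":0.2,"dy":0.92,"dz":0.59,"wx":0.03,"wy":-0.14,"wz":-0.01}
    - {"dx":0.2,"dy":0.92,"dz":0.59,"wx":0.03,"wy":-0.14,"wz":-0.01}
    - {"dx":0.2,"dy":0.92,"dz":0.59,"wx":0.03,"wy":-0.14,"wz":-0.01}
    - {"dx":0.2,"dy":0.92,"dz":0.59,"wx":0.03,"wy":-0.14,"wz":-0.01}
    - {"dx":0.2,"dy":0.92,"dz":0.59,"wx":0.03,"wy":-0.14,"wz":-0.01}
    - {"dx":0.2,"dy":0.92,"dz":0.59,"wx":0.03,"wy":-0.14,"wz":-0.01}
    - {"dx":0.2,"dy":0.92,"dz":0.59,"wx":0.03,"wy":-0.14,"wz":-0.01}

```text
time_s: 4.15
tcp_pos: [0.425, 0.0199, 0.3078]
eef_rot: [0.5, 68.2, 13.4]
contact_force: [0.6, 0.1, -1.0]
gripper_width: 0.0595
```

Run:
```python
from h import *
p,R=pose()
q=plan([.55,.069,.160],Rt(13.4,50),None,p,R)
```

```text
t 4.15 p [0.425  0.0199 0.3078] yaw 12.95 a 68.17 F [ 0.6  0.1 -1. ] w 0.0595 j [  38.  -23.  -39.   11.  -54. -120.]
N 11 d [0.89 0.09 0.19] w [-0.01 -0.36  0.  ]
```

arm_command:
  plan:
    - {"dx":0.89,"dy":0.09,"dz":0.19,"wx":-0.01,"wy":-0.36,"wz":0}
    - {"dx":0.89,"dy":0.09,"dz":0.19,"wx":-0.01,"wy":-0.36,"wz":0}
    - {"dx":0.89,"dy":0.09,"dz":0.19,"wx":-0.01,"wy":-0.36,"wz":0}
    - {"dx":0.89,"dy":0.09,"dz":0.19,"wx":-0.01,"wy":-0.36,"wz":0}
    - {"dx":0.89,"dy":0.09,"dz":0.19,"wx":-0.01,"wy":-0.36,"wz":0}
    - {"dx":0.89,"dy":0.09,"dz":0.19,"wx":-0.01,"wy":-0.36,"wz":0}
    - {"dx":0.89,"dy":0.09,"dz":0.19,"wx":-0.01,"wy":-0.36,"wz":0}
    - {"dx":0.89,"dy":0.09,"dz":0.19,"wx":-0.01,"wy":-0.36,"wz":0}
    - {"dx":0.89,"dy":0.09,"dz":0.19,"wx":-0.01,"wy":-0.36,"wz":0}
    - {"dx":0.89,"dy":0.09,"dz":0.19,"wx":-0.01,"wy":-0.36,"wz":0}
    - {"dx":0.89,"dy":0.09,"dz":0.19,"wx":-0.01,"wy":-0.36,"wz":0}

```text
time_s: 5.07
tcp_pos: [0.5721, 0.0687, 0.2145]
eef_rot: [5.0, 52.3, 20.4]
contact_force: [2.6, 14.7, 3.0]
gripper_width: 0.0598
```

Run:
```python
from h import *
p,R=pose();m=r.camera_model('wrist')
pw,d=r.capture('wrist');ps,_=r.capture('scene');cv2.imwrite('pics/c_s.png',ps[:,:,::-1])
b=pw.copy()
box('wrist',b,(.664,-.001),2.5,.09,.034,.025,.055,m,s=1)
box('wrist',b,(.661,.096),13.4,.09,.042,.025,.057,m,col=(0,255,0),s=1)
cv2.imwrite('pics/c_w.png',b[:,:,::-1])
q=plan([.653,.094,.037],Rt(13.4,50))
```

```text
t 5.07 p [0.5721 0.0687 0.2145] yaw 16.4 a 52.32 F [ 2.6 14.7  3. ] w 0.0598 j [  21.   -6.  -58.   45.   -0. -140.]
t 5.17 p [0.5717 0.0676 0.2137] yaw 16.27 a 52.44 F [ 0.3 -0.1  0.3] w 0.0595 j [  20.   -6.  -58.   45.   -0. -140.]
N 11 d [ 0.87 -0.   -0.2 ] w [ 0.01 -0.05 -0.08]
```

View pics/c_w.png

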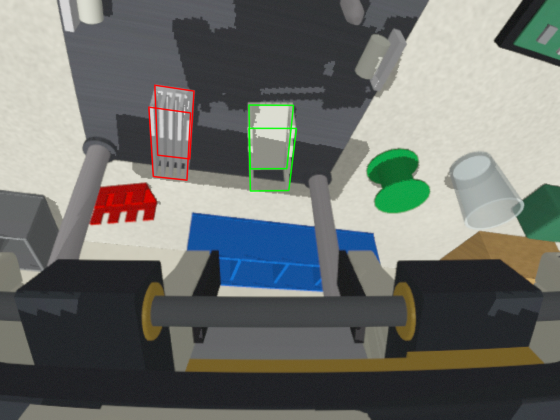

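View pics/c_s.png

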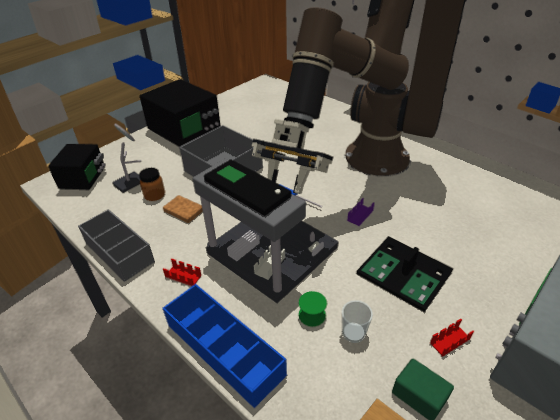

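```bash
cat > fk.py <<'E'
import numpy as np
from scipy.spatial.transform import Rotation as Ro
def fk(j,P):
    h,a1,l1,e,l2,d,L=P;j=np.radians(j)
    ry=lambda a:Ro.from_euler('y',a).as_matrix();rz=lambda a:Ro.from_euler('z',a).as_matrix();rx=lambda a:Ro.from_euler('x',a).as_matrix()
    A=rz(j[0]);p=np.array([0,0,h])+A@[a1,0,0]
    A=A@ry(j[1]);p=p+A@[0,0,l1]
    A=A@ry(-j[2]);p=p+A@[l2,0,e]
    elbow=None
    A=A@rx(s4*j[3]);A=A@ry(-j[4]);p=p+A@[L,d,0]
    A=A@rx(s6*j[5]+c6);return p,A
s4=1;s6=-1;c6=0
E
python3 - <<'E'
import fk
from h import *
from scipy.optimize import least_squares
s=r.get_state()
D=[([-55.1697,20.5915,.6329,-.02138,-70.1353,-16.5068],[.21203,-.64031,.22561],[94.42299348,89.90401263,112.73920593],1),
 (s['joints'],s['tcp_pos'],s['eef_rot'],1),
 ([-39,0,-10,-6,-76,-34],[.2766,-.4193,.3223],[2.4,82.9,18.5],.2),([38,-23,-39,11,-54,-120],[.425,.0199,.3078],[.5,68.2,13.4],.2)]
print(s['joints'],s['tcp_pos'],s['eef_rot'])
for s4 in(1,-1):
 for s6 in (1,-1):
  fk.s4,fk.s6=s4,s6
  f=lambda P:np.concatenate([w*(fk.fk(j,P[:7])[0]-p) for j,p,o,w in D]+[.02*P[[1,3]]])
  q=least_squares(f,[.2,0,.4,0,.4,-.15,.3])
  print(s4,s6,np.round(q.x,4),np.round(f(q.x)*1000,1))
  for j,p,o,w in D:
    M=fk.fk(j,q.x)[1].T@Ro.from_euler('xyz',o,degrees=True).as_matrix();print(np.round(Ro.from_matrix(M).as_rotvec(degrees=True),1))
E
```

```text
[  20.49240875   -5.92124696  -58.19678092   44.92632247   -0.22752739
 -140.12740581] [0.57172534 0.06756986 0.21371214] [ 4.99238843 52.43633435 20.22884567]
1 1 [-0.1292  0.4914  0.4841  0.1437 -0.0672 -0.1923  0.2494] [ -0.4  -0.8   6.9  -1.    1.1  -1.2  -9.3  -9.1  -8.4 -10.8  15.9 -20.2
   9.8   2.9]
[-57.  -0.   0.]
[100.4   0.3  -0.3]
[-19.4  -8.2   8.5]
[135.7  16.6 -15.7]
1 -1 [-0.1292  0.4914  0.4841  0.1437 -0.0672 -0.1923  0.2494] [ -0.4  -0.8   6.9  -1.    1.1  -1.2  -9.3  -9.1  -8.4 -10.8  15.9 -20.2
   9.8   2.9]
[-90.  -0.   0.]
[-179.9   -0.5    0. ]
[-87.1  -2.3  12.8]
[-102.1  -19.5   -5.9]
-1 1 [ 0.1811  0.0063  0.6015  0.0059  0.4548 -0.1918  0.3689] [ 0.  -0.  -0.1 -0.   0.   0.  -0.4 -0.1  0.3  0.   0.2  0.2  0.1  0.1]
[-57.  -0.  -0.]
[-169.7   -0.     0. ]
[-22.3   0.1   0.3]
[150.    0.4   0.5]
-1 -1 [ 0.1811  0.0063  0.6015  0.0059  0.4548 -0.1918  0.3689] [ 0.  -0.  -0.1 -0.   0.   0.  -0.4 -0.1  0.3  0.   0.2  0.2  0.1  0.1]
[-90.  -0.  -0.]
[-90.  -0.   0.]
[-90.3   0.2   0.2]
[-90.    0.2  -0.5]
```

```bash
cat >> fk.py <<'E'
s4=-1;s6=-1;c6=-np.pi/2
PP=np.array([.1811,.0063,.6015,.0059,.4548,-.1918,.3689])
LO=np.array([-176.03,-82.01,-58.28,-173.87,-174.79,-173.66])+1.5;HI=np.array([176.03,121.73,71.71,95.51,-0.11,173.66])-1.5
from scipy.optimize import least_squares
def ik(p,R,n=60,seed=0,start=None):
    g=np.random.default_rng(seed);S=[]
    def f(j):
        q,A=fk(j,PP);return np.r_[(q-p)*5,Ro.from_matrix(A.T@R).as_rotvec()]
    for k in range(n):
        x0=g.uniform(LO,HI) if start is None else start
        try:s=least_squares(f,np.clip(x0,LO+.1,HI-.1),bounds=(LO,HI),x_scale=30,max_nfev=80)
        except Exception: continue
        if np.abs(s.fun).max()<2e-3 and not any(np.abs(s.x-t).max()<3 for t in S):S.append(s.x)
        if start is not None:break
    return S
E
python3 - <<'E'
from fk import *
from h import *
for a in(75,65,60,55,50,45,40,30):
  for flip in(0,1):
    for nm,c,y in(('duct',(.653,.094,.037),13.4),('sink',(.656,-.001,.037),2.5)):
      R=Rt(y,a)
      if flip:R=R@np.diag([1,-1,-1])
      print(a,flip,nm,[list(np.round(j)) for j in ik(np.array(c),R,40)])
E
```

```text
75 0 duct [[np.float64(27.0), np.float64(22.0), np.float64(-32.0), np.float64(9.0), np.float64(-22.0), np.float64(-112.0)]]
75 0 sink [[np.float64(19.0), np.float64(22.0), np.float64(-33.0), np.float64(12.0), np.float64(-21.0), np.float64(-117.0)]]
75 1 duct [[np.float64(27.0), np.float64(22.0), np.float64(-32.0), np.float64(9.0), np.float64(-22.0), np.float64(68.0)]]
75 1 sink [[np.float64(19.0), np.float64(22.0), np.float64(-33.0), np.float64(12.0), np.float64(-21.0), np.float64(63.0)]]
65 0 duct []
65 0 sink []
65 1 duct []
65 1 sink []
60 0 duct []
60 0 sink []
60 1 duct []
60 1 sink []
55 0 duct []
55 0 sink []
55 1 duct []
55 1 sink []
50 0 duct []
50 0 sink []
50 1 duct []
50 1 sink []
45 0 duct [[np.float64(8.0), np.float64(19.0), np.float64(-25.0), np.float64(-83.0), np.float64(-4.0), np.float64(-4.0)]]
45 0 sink [[np.float64(0.0), np.float64(19.0), np.float64(-26.0), np.float64(-86.0), np.float64(-2.0), np.float64(-3.0)]]
45 1 duct []
45 1 sink []
40 0 duct [[np.float64(-12.0), np.float64(22.0), np.float64(-33.0), np.float64(-123.0), np.float64(-23.0), np.float64(52.0)]]
40
[... 186 characters left out ...]
3.0), np.float64(-123.0), np.float64(-23.0), np.float64(-128.0)]]
40 1 sink [[np.float64(-22.0), np.float64(23.0), np.float64(-36.0), np.float64(-131.0), np.float64(-24.0), np.float64(-120.0)]]
30 0 duct [[np.float64(-22.0), np.float64(32.0), np.float64(-45.0), np.float64(-139.0), np.float64(-50.0), np.float64(80.0)]]
30 0 sink [[np.float64(-30.0), np.float64(33.0), np.float64(-48.0), np.float64(-144.0), np.float64(-52.0), np.float64(84.0)]]
30 1 duct [[np.float64(-22.0), np.float64(32.0), np.float64(-45.0), np.float64(-139.0), np.float64(-50.0), np.float64(-100.0)]]
30 1 sink [[np.float64(-30.0), np.float64(33.0), np.float64(-48.0), np.float64(-144.0), np.float64(-52.0), np.float64(-96.0)]]
```

Run:
```python
from fk import *
from h import *
for a in (36,40,43):
  for nm,c,y in(('duct',(.653,.094,.037),13.4),('sink',(.656,-.001,.037),2.5)):
   for back in(0,.12,.2):
    R=Rt(y,a);p=np.array(c)-R[:,0]*back
    for j in ik(p,R,25):
        A=fk(np.r_[j[:5],90*0],PP)[1]
        # frame after j5: undo j6
        Aj=R@Ro.from_euler('x',-(s6*np.radians(j[5])+c6)).as_matrix()
        B=p-Aj@[PP[6],0,0];W=p-Aj@[PP[6],PP[5],0]
        print(a,nm,back,np.round(j),'B',np.round(B,2),'W',np.round(W,2))
```

```text
36 duct 0 [ -17.   26.  -39. -133.  -34.   67.] B [0.36 0.02 0.25] W [ 0.45 -0.14  0.31]
36 duct 0.12 [ -14.    7.  -40. -110.  -23.   39.] B [0.27 0.   0.32] W [ 0.38 -0.09  0.45]
36 sink 0 [ -26.   26.  -42. -139.  -36.   73.] B [ 0.36 -0.01  0.25] W [ 0.4 -0.2  0.3]
36 sink 0.12 [ -23.    7.  -43. -117.  -23.   44.] B [ 0.26 -0.02  0.32] W [ 0.35 -0.15  0.44]
40 duct 0 [ -12.   22.  -33. -123.  -23.   52.] B [0.38 0.03 0.27] W [ 0.49 -0.1   0.37]
40 duct 0.12 [  9.   4. -35. -79.  -4.  -8.] B [0.29 0.01 0.35] W [0.4  0.06 0.5 ]
40 sink 0 [ -22.   23.  -36. -131.  -24.   60.] B [ 0.37 -0.01  0.27] W [ 0.44 -0.18  0.35]
43 duct 0 [  -3.   20.  -28. -106.  -13.   28.] B [0.39 0.03 0.29] W [ 0.52 -0.03  0.41]
43 sink 0 [ -14.   20.  -30. -116.  -14.   38.] B [ 0.39 -0.01  0.29] W [ 0.49 -0.13  0.4 ]
```

Run:
```python
from fk import *
from h import *
for a in (25,30,36):
 for nm,c,y in(('duct',(.653,.094,.037),13.4),('sink',(.656,-.001,.037),2.5)):
  print(a,nm)
  for z in(.037,.08,.13,.18,.25):
   row=[]
   for back in(0,.05,.1,.15,.2):
    R=Rt(y,a);h=np.array([np.cos(np.radians(y)),np.sin(np.radians(y)),0]);p=np.array(c)-h*back;p[2]=z
    js=ik(p,R,12,seed=1)
    row.append(' '.join(','.join(str(int(q)) for q in j) for j in js) or '-')
   print(z,' | '.join(row))
```

```text
25 duct
0.037 -24,38,-48,-141,-62,87 | -29,40,-54,-138,-68,93 | - | - | -
0.08 -22,29,-46,-138,-53,79 | -28,29,-51,-135,-58,83 | - | - | -
0.13 -20,18,-42,-132,-42,66 | -24,16,-47,-129,-46,67 | -29,14,-51,-124,-49,68 | -36,12,-55,-119,-52,68 | -
0.18 -15,10,-36,-123,-31,50 | -18,6,-40,-119,-33,49 | -22,1,-44,-115,-35,46 | -25,-3,-48,-109,-37,42 | -29,-8,-50,-101,-39,36
0.25 -2,0,-27,-99,-14,16 | -3,-4,-31,-96,-15,13 | -2,-9,-35,-91,-14,8 | 2,-15,-40,-82,-10,-3 | -153,-77,-46,-116,-167,-32
25 sink
0.037 -32,39,-51,-145,-65,90 | - | - | - | -
0.08 -31,29,-49,-142,-55,82 | -36,30,-55,-139,-61,86 | - | - | -
0.13 -28,19,-45,-137,-44,71 | -33,17,-50,-134,-47,72 | -38,15,-54,-129,-50,73 | - | -
0.18 -24,9,-39,-128,-32,55 | -27,5,-43,-125,-33,54 | -30,1,-47,-120,-34,50 | -33,-4,-50,-113,-35,45 | -35,-10,-52,-105,-35,37
0.25 -11,0,-28,-104,-12,20 | -11,-4,-32,-100,-12,16 | -8,-10,-36,-93,-9,8 | - | -158,-77,-45,-110,-161,-29
30 duct
0.037 -21,31,-45,-139,-49,80 | -26,32,-50,-136,-55,84 | -33,35,-56,-133,-61,91 | - | -
0.08 -19,23,-41,-133,-40,69 | -24,22,-47,-131,-44,72 | -29,21,-52,-128,-48
[... 909 characters left out ...]
 -12,18,-33,-121,-24,49 | -16,15,-39,-121,-27,52 | -20,12,-44,-119,-31,54 | -25,10,-49,-115,-34,55 | -30,7,-53,-110,-37,55
0.13 0,10,-27,-96,-10,14 | -3,6,-32,-99,-13,20 | -6,2,-37,-99,-16,22 | -8,-1,-42,-97,-18,21 | -10,-6,-46,-92,-18,16
0.18 - | - | - | - | -
0.25 - | - | - | - | -154,-80,-38,-118,-168,-36
36 sink
0.037 -26,26,-42,-138,-36,72 | -30,25,-48,-137,-40,76 | -36,25,-54,-135,-46,81 | - | -
0.08 -21,18,-36,-128,-25,56 | -25,15,-42,-128,-28,59 | -29,13,-47,-125,-32,60 | -34,10,-52,-121,-35,61 | -40,7,-56,-116,-37,60
0.13 -9,10,-28,-103,-9,20 | -13,6,-34,-106,-13,25 | -15,2,-39,-105,-15,26 | -16,-2,-43,-102,-15,24 | -15,-8,-47,-96,-14,17
0.18 - | - | - | - | -
0.25 - | - | - | - | -
```

Run:
```python
from fk import *
from h import *
q0=np.array(r.get_state()['joints']);p,R=fk(q0,PP);pp,RR=pose();print(p-pp,np.degrees(np.abs(Ro.from_matrix(R.T@RR).as_rotvec()).max()))
y=13.4;h=np.array([np.cos(np.radians(y)),np.sin(np.radians(y)),0]);t=np.array([.653,.094,.13])-h*.15;t[2]=.13
q1=ik(t,Rt(y,36),20)[0];print(q1,t)
for mid in (0,15,30):
  for k in np.linspace(0,1,11):
    q=q0+(q1-q0)*k;q[4]-=mid*4*k*(1-k)
    p,R=fk(q,PP);Aj=R@Ro.from_euler('x',-(s6*np.radians(q[5])+c6)).as_matrix();W=p-Aj@[PP[6],PP[5],0]
    print(mid,round(k,1),np.round(q),np.round(p,3),'xdir',np.round(R[:,0],2),'ydir',np.round(R[:,1],2),'W',np.round(W,2))
```

```text
t 5.17 p [0.5717 0.0676 0.2137] yaw 16.27 a 52.44 F [ 0.3 -0.1  0.3] w 0.0595 j [  20.   -6.  -58.   45.   -0. -140.]
[9.66557148e-06 3.09789157e-05 1.68597105e-05] 2.1955184803026277e-14
[ -8.95782282  -1.60236281 -42.08804794 -97.17203412 -18.06938867
  21.13104812] [0.50708362 0.05923781 0.13      ]
0 0.0 [  20.   -6.  -58.   45.   -0. -140.] [0.572 0.068 0.214] xdir [ 0.57  0.21 -0.79] ydir [-0.28  0.96  0.05] W [0.21 0.08 0.42]
0 0.1 [  18.   -5.  -57.   31.   -2. -124.] [ 0.565 -0.001  0.197] xdir [ 0.58  0.17 -0.8 ] ydir [-0.25  0.97  0.02] W [0.23 0.07 0.43]
0 0.2 [  15.   -5.  -55.   17.   -4. -108.] [ 0.543 -0.056  0.174] xdir [ 0.58  0.13 -0.8 ] ydir [-0.22  0.98 -0.  ] W [0.24 0.06 0.44]
0 0.3 [ 12.  -5. -53.   2.  -6. -92.] [ 0.512 -0.091  0.148] xdir [ 0.57  0.11 -0.81] ydir [-0.21  0.98 -0.01] W [0.26 0.05 0.44]
0 0.4 [  9.  -4. -52. -12.  -7. -76.] [ 0.479 -0.107  0.121] xdir [ 0.57  0.11 -0.82] ydir [-0.2   0.98 -0.  ] W [0.27 0.04 0.45]
0 0.5 [  6.  -4. -50. -26.  -9. -59.] [ 0.449 -0.102  0.098] xdir [ 0.57  0.13 -0.81] ydir [-0.21  0.98  0.01] W [0.28 0.03 0.46]
0
[... 2863 characters left out ...]
.95] ydir [-0.3   0.92  0.25] W [0.28 0.03 0.46]
30 0.6 [  3.  -3. -49. -40. -40. -43.] [0.28  0.02  0.048] xdir [ 0.18  0.42 -0.89] ydir [-0.36  0.87  0.34] W [0.3  0.01 0.46]
30 0.7 [ -0.  -3. -47. -55. -38. -27.] [0.316 0.073 0.061] xdir [ 0.32  0.5  -0.8 ] ydir [-0.41  0.84  0.36] W [ 0.31 -0.    0.47]
30 0.8 [ -3.  -2. -45. -69. -34. -11.] [0.377 0.101 0.083] xdir [ 0.5   0.49 -0.71] ydir [-0.43  0.86  0.29] W [ 0.32 -0.02  0.48]
30 0.9 [ -6.  -2. -44. -83. -27.   5.] [0.446 0.097 0.108] xdir [ 0.67  0.38 -0.63] ydir [-0.37  0.91  0.16] W [ 0.33 -0.03  0.48]
30 1.0 [ -9.  -2. -42. -97. -18.  21.] [0.507 0.059 0.13 ] xdir [ 0.79  0.19 -0.59] ydir [-0.23  0.97  0.  ] W [ 0.34 -0.05  0.49]
```

Run:
```python
from fk import *
from h import *
for z in (.09,.16):
 for yaw in(-60,-40,-20,0,15):
  for a in(36,50,65,80):
   js=ik(np.array([.43,-.36,z]),Rt(yaw,a),14,seed=1)
   print(z,yaw,a,' | '.join(','.join(str(int(q)) for q in j) for j in js) or '-')
```

```text
0.09 -60 36 -
0.09 -60 50 -
0.09 -60 65 -
0.09 -60 80 -15,12,-37,12,-33,-144
0.09 -40 36 -68,11,-48,-130,-29,61
0.09 -40 50 -
0.09 -40 65 -
0.09 -40 80 -17,11,-35,6,-33,-118
0.09 -20 36 -63,12,-36,-94,-33,34
0.09 -20 50 -29,6,-36,-43,-9,-39
0.09 -20 65 -19,7,-44,0,-13,-90
0.09 -20 80 -19,12,-32,0,-35,-90
0.09 0 36 -63,17,-27,-77,-47,31
0.09 0 50 -45,11,-26,-54,-34,-2
0.09 0 65 -30,10,-29,-24,-30,-40
0.09 0 80 -22,13,-28,-6,-39,-62
0.09 15 36 -62,21,-20,-67,-58,31
0.09 15 50 -49,15,-20,-52,-47,9
0.09 15 65 -35,13,-23,-29,-40,-19
0.09 15 80 -24,14,-25,-9,-42,-43
0.16 -60 36 -
0.16 -60 50 -
0.16 -60 65 -
0.16 -60 80 -15,7,-31,10,-44,-141
0.16 -40 36 -
0.16 -40 50 -
0.16 -40 65 -16,0,-52,33,-17,-143
0.16 -40 80 -17,7,-29,5,-43,-116
0.16 -20 36 -51,1,-32,-76,-25,5
0.16 -20 50 -19,-1,-50,-1,-1,-88
0.16 -20 65 -19,1,-38,0,-24,-90
0.16 -20 80 -19,7,-27,0,-45,-90
0.16 0 36 -59,8,-25,-69,-48,16
0.16 0 50 -42,4,-25,-45,-37,-16
0.16 0 65 -29,4,-26,-19,-38,-47
0.16 0 80 -22,8,-23,-5,-48,-64
0.16 15 36 -61,14,-18,-63,-61,21
0.16 15 50 -48,9,-18,-46,-52,0
0.16 15 65 -34,8,-19,-25,-47,-25
0.16 15 80 -24,10,-20,-8,-51,-45
```

```bash
cat > sim.py <<'E'
from fk import *
from h import *
import fk as F
def seg(j,tp,TR,N=None,show=True):
    p,R=fk(j,PP);w=Ro.from_matrix(R.T@TR).as_rotvec()
    for n in range(1,200) if N is None else [N]:
        dR=Ro.from_rotvec(w/n).as_matrix();S=np.zeros((3,3));A=np.eye(3)
        for k in range(n): S+=A;A=A@dR
        d=np.linalg.solve(S,R.T@(np.array(tp)-p))
        if np.abs(d).max()<=.019 and np.abs(w/n).max()<=.078: break
    lim=np.array([136.94,136.94,172.46,180,180,180])*.7/12
    ms=0;zmin=9;ok=True
    for k in range(n):
        p=p+R@d;R=R@dR;zmin=min(zmin,p[2])
        s=ik(p,R,1,start=j)
        if not s: print('   FAIL at row',k+1,np.round(p,3),np.round(j));ok=False;break
        ms=max(ms,(np.abs(s[0]-j)/lim).max());j=s[0]
    print('N',n,'d',np.round(d/.02,2),'w',np.round(w/n/.08,2),'speed',round(ms,2),'j',np.round(j),'zmin',round(zmin,3),'' if ok else 'FAIL')
    return j if ok else None
def run(j,ways):
    for w in ways:
        j=seg(j,*w)
        if j is None:return
    return j
E
python3 - <<'E'
from sim import *
q0=np.array(r.get_state()['joints'])
y=13.4;pre=[.507,.059,.13]
for ways in ([([.44,-.05,.30],Rt(13.4,68)),([.42,-.25,.22],Rt(13.4,50)),([.45,-.18,.18],Rt(13.4,36)),(pre,Rt(y,36))],
 [([.44,-.10,.28],Rt(13.4,65)),([.42,-.28,.22],Rt(13.4,42)),(pre,Rt(y,36))],
 [([.46,-.20,.25],Rt(13.4,60)),([.46,-.20,.18],Rt(13.4,38)),(pre,Rt(y,36))]):
    run(q0,ways);print()
E
```

```text
N 9 d [-0.87 -0.43 -0.5 ] w [ 0.02  0.37 -0.1 ] speed 2.21 j [  22.  -19.  -35.    4.  -52. -101.] zmin 0.221 
N 10 d [ 0.18 -0.95 -0.49] w [ 0.   -0.39 -0.  ] speed 0.98 j [-34.  -6. -27. -41. -47. -20.] zmin 0.22 
N 4 d [0.76 0.76 0.04] w [ 0.   -0.76  0.  ] speed 0.87 j [-44.  -1. -33. -68. -47.  12.] zmin 0.18 
N 12 d [0.5  0.91 0.1 ] w [-0. -0. -0.] speed 0.48 j [ -9.  -2. -42. -97. -18.  21.] zmin 0.13 

N 8 d [-0.94 -0.79 -0.67] w [ 0.02  0.34 -0.11] speed 2.37 j [ 12. -18. -36.  -1. -47. -88.] zmin 0.22 
N 9 d [ 0.08 -0.95 -0.47] w [ 0.   -0.56 -0.  ] speed 1.15 j [-48.  -1. -24. -54. -54.   0.] zmin 0.22 
N 17 d [0.54 0.91 0.1 ] w [ 0.   -0.08  0.  ] speed 0.74 j [ -9.  -2. -42. -97. -18.  21.] zmin 0.13 

N 13 d [-0.52 -0.88 -0.47] w [ 0.01  0.12 -0.07] speed 2.07 j [-11.  -9. -29. -18. -44. -55.] zmin 0.215 
N 5 d [ 0.55 -0.   -0.44] w [ 0.   -0.96 -0.  ] speed 1.42 j [-42.  -0. -31. -65. -46.   8.] zmin 0.18 
N 13 d [0.44 0.93 0.09] w [-0.   -0.03 -0.  ] speed 0.51 j [ -9.  -2. -42. -97. -18.  21.] zmin 0.13
```

arm_command:
  plan:
    - {"dx":-0.4,"dy":-0.2,"dz":-0.25,"wx":0.01,"wy":0.18,"wz":-0.05}
    - {"dx":-0.4,"dy":-0.2,"dz":-0.25,"wx":0.01,"wy":0.18,"wz":-0.05}
    - {"dx":-0.87,"dy":-0.43,"dz":-0.5,"wx":0.02,"wy":0.37,"wz":-0.1}
    - {"dx":-0.87,"dy":-0.43,"dz":-0.5,"wx":0.02,"wy":0.37,"wz":-0.1}
    - {"dx":-0.87,"dy":-0.43,"dz":-0.5,"wx":0.02,"wy":0.37,"wz":-0.1}
    - {"dx":-0.87,"dy":-0.43,"dz":-0.5,"wx":0.02,"wy":0.37,"wz":-0.1}
    - {"dx":-0.87,"dy":-0.43,"dz":-0.5,"wx":0.02,"wy":0.37,"wz":-0.1}
    - {"dx":-0.87,"dy":-0.43,"dz":-0.5,"wx":0.02,"wy":0.37,"wz":-0.1}
    - {"dx":-0.87,"dy":-0.43,"dz":-0.5,"wx":0.02,"wy":0.37,"wz":-0.1}
    - {"dx":-0.87,"dy":-0.43,"dz":-0.5,"wx":0.02,"wy":0.37,"wz":-0.1}

```text
time_s: 6.0
tcp_pos: [0.4339, -0.0432, 0.3021]
eef_rot: [1.8, 67.6, 16.2]
contact_force: [0.5, -0.0, 0.8]
gripper_width: 0.06
```

Run:
```python
from sim import *
pose();q0=np.array(r.get_state()['joints'])
run(q0,[([.42,-.25,.22],Rt(13.4,50)),([.45,-.18,.18],Rt(13.4,36)),([.507,.059,.13],Rt(13.4,36))])
```

```text
t 6.0 p [ 0.4339 -0.0432  0.3021] yaw 14.5 a 67.58 F [ 0.5 -0.   0.8] w 0.06 j [  23.  -20.  -36.    3.  -53. -100.]
N 11 d [ 0.18 -0.9  -0.42] w [ 0.01 -0.35 -0.02] speed 0.87 j [-34.  -6. -27. -41. -47. -20.] zmin 0.22 
N 4 d [0.76 0.76 0.04] w [ 0.   -0.76  0.  ] speed 0.87 j [-44.  -1. -33. -68. -47.  12.] zmin 0.18 
N 12 d [0.5  0.91 0.1 ] w [-0. -0. -0.] speed 0.48 j [ -9.  -2. -42. -97. -18.  21.] zmin 0.13
```

arm_command:
  plan:
    - {"dx":0.18,"dy":-0.9,"dz":-0.42,"wx":0.01,"wy":-0.35,"wz":-0.02}
    - {"dx":0.18,"dy":-0.9,"dz":-0.42,"wx":0.01,"wy":-0.35,"wz":-0.02}
    - {"dx":0.18,"dy":-0.9,"dz":-0.42,"wx":0.01,"wy":-0.35,"wz":-0.02}
    - {"dx":0.18,"dy":-0.9,"dz":-0.42,"wx":0.01,"wy":-0.35,"wz":-0.02}
    - {"dx":0.18,"dy":-0.9,"dz":-0.42,"wx":0.01,"wy":-0.35,"wz":-0.02}
    - {"dx":0.18,"dy":-0.9,"dz":-0.42,"wx":0.01,"wy":-0.35,"wz":-0.02}
    - {"dx":0.18,"dy":-0.9,"dz":-0.42,"wx":0.01,"wy":-0.35,"wz":-0.02}
    - {"dx":0.18,"dy":-0.9,"dz":-0.42,"wx":0.01,"wy":-0.35,"wz":-0.02}
    - {"dx":0.18,"dy":-0.9,"dz":-0.42,"wx":0.01,"wy":-0.35,"wz":-0.02}
    - {"dx":0.18,"dy":-0.9,"dz":-0.42,"wx":0.01,"wy":-0.35,"wz":-0.02}
    - {"dx":0.18,"dy":-0.9,"dz":-0.42,"wx":0.01,"wy":-0.35,"wz":-0.02}
    - {"dx":0.7,"dy":0.7,"dz":0.04,"wx":0,"wy":-0.65,"wz":0}
    - {"dx":0.7,"dy":0.7,"dz":0.04,"wx":0,"wy":-0.65,"wz":0}
    - {"dx":0.7,"dy":0.7,"dz":0.04,"wx":0,"wy":-0.65,"wz":0}
    - {"dx":0.7,"dy":0.7,"dz":0.04,"wx":0,"wy":-0.65,"wz":0}
    - {"dx":0.3,"dy":0.3,"dz":0.04,"wx":0,"wy":-0.4,"wz":0}

```text
time_s: 7.33
tcp_pos: [0.4712, -0.1736, 0.205]
eef_rot: [-1.6, 31.0, 13.5]
contact_force: [0.0, 0.4, -0.8]
gripper_width: 0.0594
```

Run:
```python
from sim import *
pose();q0=np.array(r.get_state()['joints'])
run(q0,[([.49,.055,.13],Rt(13.4,36))])
```

```text
t 7.33 p [ 0.4712 -0.1736  0.205 ] yaw 14.3 a 31.0 F [ 0.   0.4 -0.8] w 0.0594 j [-47.  -1. -33. -74. -51.  19.]
N 12 d [ 0.44  0.92 -0.06] w [0.03 0.09 0.  ] speed 0.46 j [-10.  -3. -44. -96. -18.  20.] zmin 0.13
```

arm_command:
  plan:
    - {"dx":0.44,"dy":0.92,"dz":-0.06,"wx":0.03,"wy":0.09,"wz":0}
    - {"dx":0.44,"dy":0.92,"dz":-0.06,"wx":0.03,"wy":0.09,"wz":0}
    - {"dx":0.44,"dy":0.92,"dz":-0.06,"wx":0.03,"wy":0.09,"wz":0}
    - {"dx":0.44,"dy":0.92,"dz":-0.06,"wx":0.03,"wy":0.09,"wz":0}
    - {"dx":0.44,"dy":0.92,"dz":-0.06,"wx":0.03,"wy":0.09,"wz":0}
    - {"dx":0.44,"dy":0.92,"dz":-0.06,"wx":0.03,"wy":0.09,"wz":0}
    - {"dx":0.44,"dy":0.92,"dz":-0.06,"wx":0.03,"wy":0.09,"wz":0}
    - {"dx":0.44,"dy":0.92,"dz":-0.06,"wx":0.03,"wy":0.09,"wz":0}
    - {"dx":0.44,"dy":0.92,"dz":-0.06,"wx":0.03,"wy":0.09,"wz":0}
    - {"dx":0.44,"dy":0.92,"dz":-0.06,"wx":0.03,"wy":0.09,"wz":0}
    - {"dx":0.44,"dy":0.92,"dz":-0.06,"wx":0.03,"wy":0.09,"wz":0}
    - {"dx":0.44,"dy":0.92,"dz":-0.06,"wx":0.03,"wy":0.09,"wz":0}

```text
time_s: 8.33
tcp_pos: [0.5012, 0.0736, 0.1408]
eef_rot: [-0.6, 34.7, 12.7]
contact_force: [0.3, -0.5, -0.6]
gripper_width: 0.0594
```

Run:
```python
from sim import *
p,R=pose();m=r.camera_model('wrist');pw,d=r.capture('wrist')
b=pw.copy()
box('wrist',b,(.664,-.001),2.5,.09,.034,.025,.055,m,s=1)
box('wrist',b,(.661,.096),13.4,.09,.042,.025,.057,m,col=(0,255,0),s=1)
cv2.imwrite('pics/d_w.png',b[:,:,::-1])
q0=np.array(r.get_state()['joints'])
run(q0,[([.556,.0705,.098],Rt(13.4,36)),([.653,.094,.037],Rt(13.4,36))])
```

```text
t 8.33 p [0.5012 0.0736 0.1408] yaw 13.09 a 34.66 F [ 0.3 -0.5 -0.6] w 0.0594 j [  -9.   -4.  -44. -101.  -18.   25.]
N 4 d [ 0.86 -0.21  0.  ] w [0.01 0.07 0.03] speed 0.58 j [ -16.    9.  -42. -114.  -26.   44.] zmin 0.098 
N 7 d [0.83 0.   0.07] w [ 0. -0.  0.] speed 0.46 j [ -17.   26.  -39. -133.  -34.   67.] zmin 0.037
```

View pics/d_w.png

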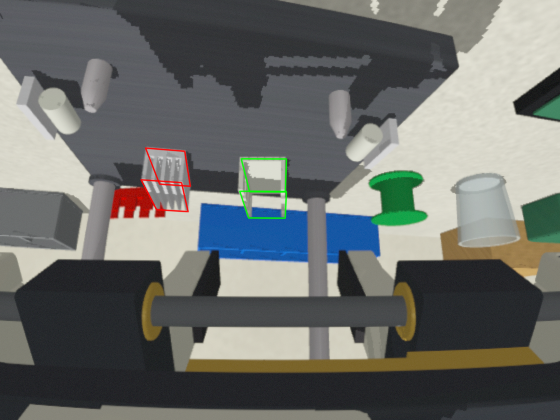

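arm_command:
  plan:
    - {"dx":0.86,"dy":-0.21,"dz":0,"wx":0.01,"wy":0.07,"wz":0.03}
    - {"dx":0.86,"dy":-0.21,"dz":0,"wx":0.01,"wy":0.07,"wz":0.03}
    - {"dx":0.86,"dy":-0.21,"dz":0,"wx":0.01,"wy":0.07,"wz":0.03}
    - {"dx":0.86,"dy":-0.21,"dz":0,"wx":0.01,"wy":0.07,"wz":0.03}
    - {"dx":0.6,"dy":0,"dz":0,"wx":0,"wy":0,"wz":0}
    - {"dx":0.6,"dy":0,"dz":0,"wx":0,"wy":0,"wz":0}
    - {"dx":0,"dy":0,"dz":0,"wx":0,"wy":0,"wz":0}

```text
time_s: 8.97
tcp_pos: [0.5853, 0.0848, 0.0937]
eef_rot: [-0.4, 35.1, 13.6]
contact_force: [0.4, -1.7, -0.2]
gripper_width: 0.0591
```

Run:
```python
from sim import *
p,R=pose()
q0=np.array(r.get_state()['joints'])
run(q0,[([.653,.094,.037],Rt(13.4,36))])
m=r.camera_model('wrist');pw,d=r.capture('wrist');cv2.imwrite('pics/e_w.png',pw[:,:,::-1])
```

```text
t 8.97 p [0.5853 0.0848 0.0937] yaw 13.86 a 35.05 F [ 0.4 -1.7 -0.2] w 0.0591 j [ -17.   13.  -42. -120.  -29.   52.]
N 5 d [ 0.89 -0.04 -0.04] w [ 0.02  0.04 -0.01] speed 0.38 j [ -17.   26.  -39. -133.  -34.   67.] zmin 0.037
```

View pics/e_w.png

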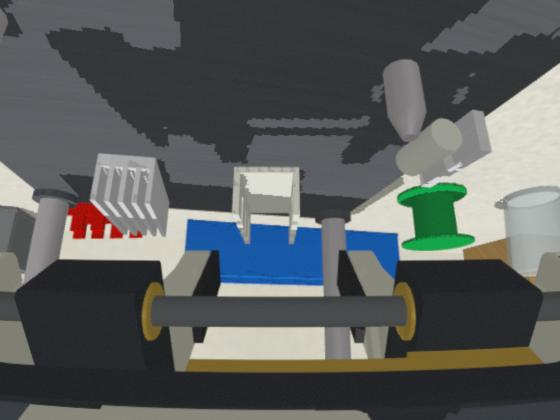

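arm_command:
  plan:
    - {"dx":0.85,"dy":-0.04,"dz":-0.04,"wx":0.02,"wy":0.04,"wz":-0.01}
    - {"dx":0.85,"dy":-0.04,"dz":-0.04,"wx":0.02,"wy":0.04,"wz":-0.01}
    - {"dx":0.85,"dy":-0.04,"dz":-0.04,"wx":0.02,"wy":0.04,"wz":-0.01}
    - {"dx":0.7,"dy":-0.04,"dz":-0.04,"wx":0.02,"wy":0.04,"wz":-0.01}
    - {"dx":0.4,"dy":0,"dz":0,"wx":0,"wy":0,"wz":0}
    - {"dx":0,"dy":0,"dz":0,"wx":0,"wy":0,"wz":0}

```text
time_s: 9.52
tcp_pos: [0.642, 0.0981, 0.0551]
eef_rot: [-0.5, 35.4, 13.4]
contact_force: [0.4, 0.2, 0.0]
gripper_width: 0.0596
```

Run:
```python
from sim import *
p,R=pose()
q0=np.array(r.get_state()['joints'])
run(q0,[([.653,.094,.0365],Rt(13.4,36))])
m=r.camera_model('wrist');pw,d=r.capture('wrist');cv2.imwrite('pics/e_w.png',pw[:,:,::-1])
```

```text
t 9.52 p [0.642  0.0981 0.0551] yaw 13.71 a 35.35 F [0.4 0.2 0. ] w 0.0596 j [ -17.   23.  -40. -131.  -33.   65.]
N 1 d [ 0.92 -0.13 -0.37] w [ 0.11  0.14 -0.  ] speed 0.35 j [ -17.   26.  -39. -133.  -34.   67.] zmin 0.036
```

View pics/e_w.png

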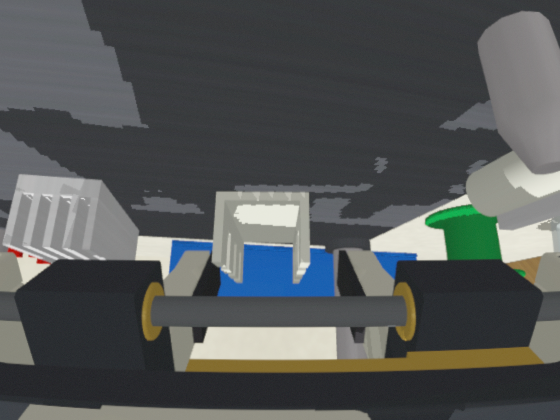

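arm_command:
  plan:
    - {"dx":0.5,"dy":-0.12,"dz":-0.2,"wx":0.05,"wy":0.07,"wz":0}
    - {"dx":0.5,"dy":-0.08,"dz":-0.2,"wx":0.05,"wy":0.07,"wz":0}
    - {"dx":0,"dy":0,"dz":0,"wx":0,"wy":0,"wz":0}

```text
time_s: 9.82
tcp_pos: [0.6539, 0.0988, 0.0429]
eef_rot: [-0.1, 35.4, 13.6]
contact_force: [-1.1, -1.6, 6.8]
gripper_width: 0.0598
```

arm_command:
  plan:
    - {"dx":0,"dy":0,"dz":0,"wx":0,"wy":0,"wz":0}
    - {"dx":0,"dy":0,"dz":0,"wx":0,"wy":0,"wz":0}
    - {"dx":0,"dy":0,"dz":0,"wx":0,"wy":0,"wz":0}
    - {"dx":0,"dy":0,"dz":0,"wx":0,"wy":0,"wz":0}
    - {"dx":0,"dy":0,"dz":0,"wx":0,"wy":0,"wz":0}
  fingers: 1
  force: 25

```text
time_s: 10.23
tcp_pos: [0.6528, 0.0992, 0.0457]
eef_rot: [-0.2, 35.3, 13.6]
contact_force: [0.0, -0.4, -0.6]
gripper_width: 0.0419
```

Run:
```python
from sim import *
p,R=pose()
q0=np.array(r.get_state()['joints'])
run(q0,[([.545,.07,.120],Rt(13.4,34)),([.50,.05,.17],Rt(13.4,31)),([.46,-.2,.23],Rt(13.4,33)),([.42,-.32,.20],Rt(13.4,60)),([.41,-.35,.09],Rt(13.4,70))])
m=r.camera_model('wrist');pw,d=r.capture('wrist');cv2.imwrite('pics/f_w.png',pw[:,:,::-1])
```

```text
t 10.23 p [0.6528 0.0992 0.0457] yaw 13.66 a 35.3 F [ 0.  -0.4 -0.6] w 0.0419 j [ -17.   25.  -39. -133.  -34.   67.]
N 8 d [-0.84  0.   -0.  ] w [ 0.01 -0.04 -0.  ] speed 0.46 j [ -16.    5.  -43. -111.  -26.   41.] zmin 0.053 
N 4 d [-0.85 -0.11  0.2 ] w [ 0.   -0.16  0.  ] speed 0.51 j [-13.  -7. -43. -96. -22.  21.] zmin 0.133 
N 13 d [-0.44 -0.9  -0.  ] w [-0.    0.03 -0.  ] speed 0.46 j [-46.  -4. -29. -67. -52.   8.] zmin 0.174 
N 7 d [-0.19 -0.77 -0.49] w [ 0.    0.84 -0.  ] speed 0.55 j [-34.   1. -22. -29. -49. -27.] zmin 0.2 
N 5 d [ 0.92 -0.27 -0.63] w [ 0.    0.44 -0.  ] speed 0.27 j [-31.  11. -27. -22. -39. -30.] zmin 0.09
```

View pics/f_w.png

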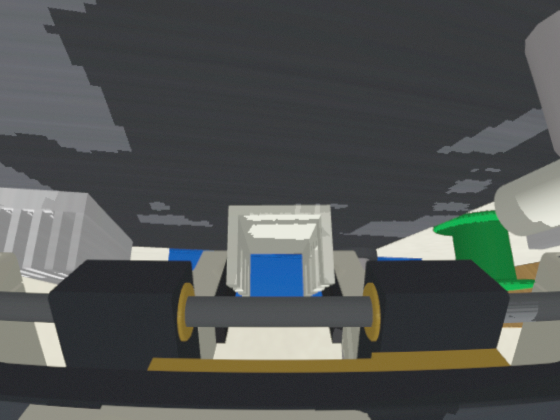

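arm_command:
  plan:
    - {"dx":-0.5,"dy":0,"dz":0,"wx":0,"wy":0,"wz":0}
    - {"dx":-0.84,"dy":0,"dz":0,"wx":0.01,"wy":-0.04,"wz":0}
    - {"dx":-0.84,"dy":0,"dz":0,"wx":0.01,"wy":-0.04,"wz":0}
    - {"dx":-0.84,"dy":0,"dz":0,"wx":0.01,"wy":-0.04,"wz":0}
    - {"dx":-0.84,"dy":0,"dz":0,"wx":0.01,"wy":-0.04,"wz":0}
    - {"dx":-0.84,"dy":0,"dz":0,"wx":0.01,"wy":-0.04,"wz":0}
    - {"dx":-0.84,"dy":0,"dz":0,"wx":0.01,"wy":-0.04,"wz":0}
    - {"dx":-0.84,"dy":0,"dz":0,"wx":0.01,"wy":-0.04,"wz":0}
    - {"dx":-0.84,"dy":0,"dz":0,"wx":0.01,"wy":-0.04,"wz":0}
    - {"dx":-0.85,"dy":-0.11,"dz":0.2,"wx":0,"wy":-0.16,"wz":0}
    - {"dx":-0.85,"dy":-0.11,"dz":0.2,"wx":0,"wy":-0.16,"wz":0}
    - {"dx":-0.85,"dy":-0.11,"dz":0.2,"wx":0,"wy":-0.16,"wz":0}

```text
time_s: 11.28
tcp_pos: [0.4899, 0.05, 0.167]
eef_rot: [0.3, 32.1, 13.2]
contact_force: [-0.2, 0.7, -1.2]
gripper_width: 0.0421
```

Run:
```python
from sim import *
p,R=pose()
q0=np.array(r.get_state()['joints'])
run(q0,[([.46,-.2,.23],Rt(13.4,33)),([.42,-.32,.20],Rt(13.4,60)),([.41,-.35,.09],Rt(13.4,70))])
```

```text
t 11.28 p [0.4899 0.05   0.167 ] yaw 13.02 a 32.1 F [-0.2  0.7 -1.2] w 0.0421 j [-11.  -8. -44. -93. -20.  17.]
N 13 d [-0.4  -0.91  0.05] w [-0.01  0.02  0.  ] speed 0.45 j [-46.  -4. -29. -67. -52.   8.] zmin 0.169 
N 7 d [-0.19 -0.77 -0.49] w [ 0.    0.84 -0.  ] speed 0.55 j [-34.   1. -22. -29. -49. -27.] zmin 0.2 
N 5 d [ 0.92 -0.27 -0.63] w [ 0.    0.44 -0.  ] speed 0.27 j [-31.  11. -27. -22. -39. -30.] zmin 0.09
```

arm_command:
  plan:
    - {"dx":-0.4,"dy":-0.91,"dz":0.05,"wx":0,"wy":0.02,"wz":0}
    - {"dx":-0.4,"dy":-0.91,"dz":0.05,"wx":0,"wy":0.02,"wz":0}
    - {"dx":-0.4,"dy":-0.91,"dz":0.05,"wx":0,"wy":0.02,"wz":0}
    - {"dx":-0.4,"dy":-0.91,"dz":0.05,"wx":0,"wy":0.02,"wz":0}
    - {"dx":-0.4,"dy":-0.91,"dz":0.05,"wx":0,"wy":0.02,"wz":0}
    - {"dx":-0.4,"dy":-0.91,"dz":0.05,"wx":0,"wy":0.02,"wz":0}
    - {"dx":-0.4,"dy":-0.91,"dz":0.05,"wx":0,"wy":0.02,"wz":0}
    - {"dx":-0.4,"dy":-0.91,"dz":0.05,"wx":0,"wy":0.02,"wz":0}
    - {"dx":-0.4,"dy":-0.91,"dz":0.05,"wx":0,"wy":0.02,"wz":0}
    - {"dx":-0.4,"dy":-0.91,"dz":0.05,"wx":0,"wy":0.02,"wz":0}
    - {"dx":-0.4,"dy":-0.91,"dz":0.05,"wx":0,"wy":0.02,"wz":0}
    - {"dx":-0.4,"dy":-0.91,"dz":0.05,"wx":0,"wy":0.02,"wz":0}
    - {"dx":-0.4,"dy":-0.91,"dz":0.05,"wx":0,"wy":0.02,"wz":0}

```text
time_s: 12.37
tcp_pos: [0.4473, -0.2071, 0.2431]
eef_rot: [-0.4, 33.1, 12.8]
contact_force: [0.3, 0.1, -1.2]
gripper_width: 0.0416
```

Run:
```python
from sim import *
p,R=pose()
q0=np.array(r.get_state()['joints'])
run(q0,[([.41,-.375,.20],Rt(7,60)),([.41,-.38,.095],Rt(7,70))])
```

```text
t 12.37 p [ 0.4473 -0.2071  0.2431] yaw 13.03 a 33.08 F [ 0.3  0.1 -1.2] w 0.0416 j [-49.  -5. -29. -66. -54.   8.]
N 9 d [-0.08 -0.88 -0.39] w [ 0.11  0.65 -0.09] speed 0.42 j [-39.   4. -20. -29. -48. -28.] zmin 0.2 
N 5 d [ 0.94 -0.05 -0.47] w [-0.    0.44  0.  ] speed 0.23 j [-33.  12. -26. -21. -38. -36.] zmin 0.095
```

arm_command:
  plan:
    - {"dx":-0.08,"dy":-0.88,"dz":-0.39,"wx":0.11,"wy":0.65,"wz":-0.09}
    - {"dx":-0.08,"dy":-0.88,"dz":-0.39,"wx":0.11,"wy":0.65,"wz":-0.09}
    - {"dx":-0.08,"dy":-0.88,"dz":-0.39,"wx":0.11,"wy":0.65,"wz":-0.09}
    - {"dx":-0.08,"dy":-0.88,"dz":-0.39,"wx":0.11,"wy":0.65,"wz":-0.09}
    - {"dx":-0.08,"dy":-0.88,"dz":-0.39,"wx":0.11,"wy":0.65,"wz":-0.09}
    - {"dx":-0.08,"dy":-0.88,"dz":-0.39,"wx":0.11,"wy":0.65,"wz":-0.09}
    - {"dx":-0.08,"dy":-0.88,"dz":-0.39,"wx":0.11,"wy":0.65,"wz":-0.09}
    - {"dx":-0.08,"dy":-0.88,"dz":-0.39,"wx":0.11,"wy":0.65,"wz":-0.09}
    - {"dx":-0.08,"dy":-0.88,"dz":-0.39,"wx":0.11,"wy":0.65,"wz":-0.09}
    - {"dx":0.9,"dy":-0.05,"dz":-0.47,"wx":0,"wy":0.44,"wz":0}
    - {"dx":0.9,"dy":-0.05,"dz":-0.47,"wx":0,"wy":0.44,"wz":0}
    - {"dx":0.9,"dy":-0.05,"dz":-0.47,"wx":0,"wy":0.44,"wz":0}
    - {"dx":0,"dy":0,"dz":0,"wx":0,"wy":0,"wz":0}

```text
time_s: 13.45
tcp_pos: [0.4026, -0.3931, 0.1473]
eef_rot: [-2.0, 67.6, 3.8]
contact_force: [-0.3, 0.5, -1.3]
gripper_width: 0.0415
```

Run:
```python
from sim import *
p,R=pose()
q0=np.array(r.get_state()['joints'])
run(q0,[([.415,-.375,.09],Rt(7,72))])
ps,_=r.capture('top');crop(ps,'g_s',340,180,160,120,5)
```

```text
t 13.45 p [ 0.4026 -0.3931  0.1473] yaw 5.69 a 67.63 F [-0.3  0.5 -1.3] w 0.0415 j [-35.   8. -23. -21. -43. -36.]
N 4 d [ 0.74  0.23 -0.06] w [-0.05  0.24  0.06] speed 0.16 j [-30.  13. -26. -18. -38. -40.] zmin 0.09
```

View pics/g_s.png

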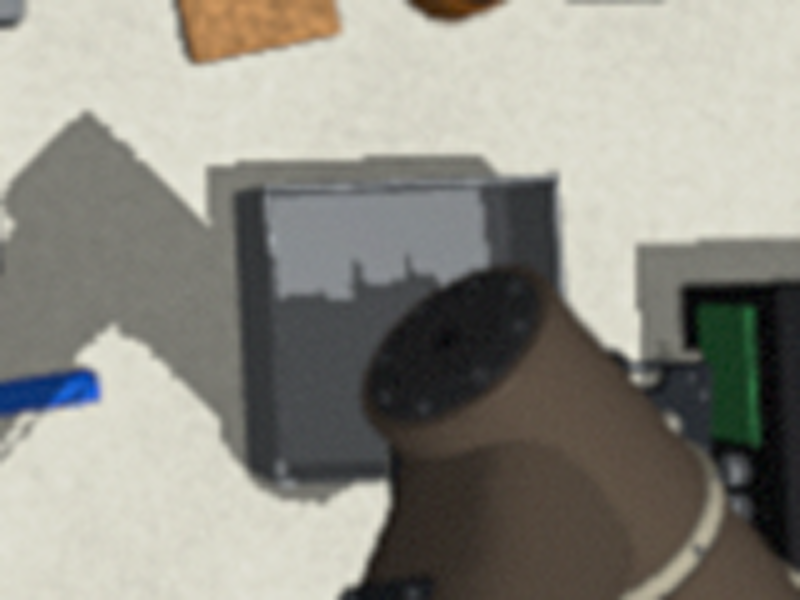

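arm_command:
  plan:
    - {"dx":0.74,"dy":0.23,"dz":-0.06,"wx":-0.05,"wy":0.24,"wz":0.06}
    - {"dx":0.74,"dy":0.23,"dz":-0.06,"wx":-0.05,"wy":0.24,"wz":0.06}
    - {"dx":0.74,"dy":0.23,"dz":-0.06,"wx":-0.05,"wy":0.24,"wz":0.06}
    - {"dx":0.5,"dy":0.2,"dz":-0.06,"wx":-0.05,"wy":0.24,"wz":0.06}
    - {"dx":0,"dy":0,"dz":0,"wx":0,"wy":0,"wz":0}

```text
time_s: 13.92
tcp_pos: [0.4173, -0.3744, 0.0972]
eef_rot: [-1.1, 71.9, 5.9]
contact_force: [-0.3, 0.4, -0.2]
gripper_width: 0.0419
```

arm_command:
  plan:
    - {"dx":0,"dy":0,"dz":0,"wx":0,"wy":0,"wz":0}
    - {"dx":0,"dy":0,"dz":0,"wx":0,"wy":0,"wz":0}
    - {"dx":0,"dy":0,"dz":0,"wx":0,"wy":0,"wz":0}
    - {"dx":-0.5,"dy":0,"dz":0,"wx":0,"wy":0,"wz":0}
    - {"dx":-0.9,"dy":0,"dz":0,"wx":0,"wy":0,"wz":0}
    - {"dx":-0.9,"dy":0,"dz":0,"wx":0,"wy":0,"wz":0}
    - {"dx":-0.9,"dy":0,"dz":0,"wx":0,"wy":0,"wz":0}
    - {"dx":-0.9,"dy":0,"dz":0,"wx":0,"wy":0,"wz":0}
    - {"dx":-0.9,"dy":0,"dz":0,"wx":0,"wy":0,"wz":0}
    - {"dx":-0.9,"dy":0,"dz":0,"wx":0,"wy":0,"wz":0}
  fingers: -0.3

```text
time_s: 14.75
tcp_pos: [0.3775, -0.3787, 0.2176]
eef_rot: [-1.2, 71.9, 5.8]
contact_force: [-0.6, -0.0, 0.0]
gripper_width: 0.0571
```

Run:
```python
from sim import *
p,R=pose()
m=r.camera_model('wrist');pw,d=r.capture('wrist');cv2.imwrite('pics/h_w.png',pw[:,:,::-1])
q0=np.array(r.get_state()['joints'])
run(q0,[([.46,-.24,.20],Rt(2.5,36)),([.49,-.01,.13],Rt(2.5,36)),([.556,-.005,.1],Rt(2.5,36)),([.655,-.001,.045],Rt(2.5,36))])
```

```text
t 14.75 p [ 0.3775 -0.3787  0.2176] yaw 6.92 a 71.9 F [-0.6 -0.   0. ] w 0.0571 j [-33.   2. -21. -14. -54. -43.]
N 8 d [0.45 0.83 0.44] w [ 0.11 -0.97 -0.06] speed 0.94 j [-43.  -3. -32. -67. -39.   2.] zmin 0.199 
N 13 d [ 0.28  0.88 -0.13] w [0. 0. 0.] speed 0.68 j [ -17.   -4.  -45. -100.  -16.   22.] zmin 0.13 
N 4 d [0.89 0.03 0.18] w [-0. -0. -0.] speed 0.81 j [ -25.    8.  -44. -119.  -26.   49.] zmin 0.1 
N 6 d [ 0.94 -0.    0.11] w [ 0. -0. -0.] speed 0.52 j [ -26.   25.  -41. -137.  -34.   70.] zmin 0.045
```

View pics/h_w.png

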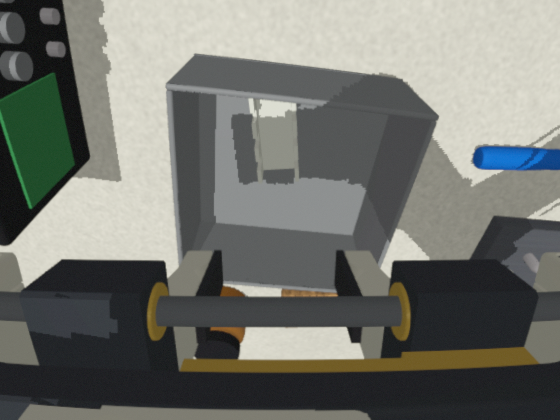

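arm_command:
  plan:
    - {"dx":0.4,"dy":0.74,"dz":0.39,"wx":0.1,"wy":-0.86,"wz":-0.06}
    - {"dx":0.4,"dy":0.74,"dz":0.39,"wx":0.1,"wy":-0.86,"wz":-0.06}
    - {"dx":0.4,"dy":0.74,"dz":0.39,"wx":0.1,"wy":-0.86,"wz":-0.06}
    - {"dx":0.4,"dy":0.74,"dz":0.39,"wx":0.1,"wy":-0.86,"wz":-0.06}
    - {"dx":0.4,"dy":0.74,"dz":0.39,"wx":0.1,"wy":-0.86,"wz":-0.06}
    - {"dx":0.4,"dy":0.74,"dz":0.39,"wx":0.1,"wy":-0.86,"wz":-0.06}
    - {"dx":0.4,"dy":0.74,"dz":0.39,"wx":0.1,"wy":-0.86,"wz":-0.06}
    - {"dx":0.4,"dy":0.74,"dz":0.39,"wx":0.1,"wy":-0.86,"wz":-0.06}
    - {"dx":0.4,"dy":0.74,"dz":0.39,"wx":0.1,"wy":-0.86,"wz":-0.06}

```text
time_s: 15.55
tcp_pos: [0.4689, -0.2417, 0.2214]
eef_rot: [-2.2, 33.4, 0.6]
contact_force: [-2.1, 1.7, -2.5]
gripper_width: 0.057
```

Run:
```python
from sim import *
p,R=pose()
q0=np.array(r.get_state()['joints'])
run(q0,[([.49,-.01,.14],Rt(2.5,35)),([.556,-.005,.1],Rt(2.5,36)),([.655,-.001,.045],Rt(2.5,36))])
```

```text
t 15.55 p [ 0.4689 -0.2417  0.2214] yaw 1.82 a 33.44 F [-2.1  1.7 -2.5] w 0.057 j [-44.  -5. -32. -69. -39.   5.]
N 13 d [ 0.28  0.9  -0.16] w [0.02 0.03 0.03] speed 0.59 j [-16.  -6. -44. -99. -15.  20.] zmin 0.14 
N 5 d [0.77 0.02 0.06] w [-0.    0.04 -0.  ] speed 0.71 j [ -25.    8.  -44. -119.  -26.   49.] zmin 0.1 
N 6 d [ 0.94 -0.    0.11] w [-0. -0. -0.] speed 0.52 j [ -26.   25.  -41. -137.  -34.   70.] zmin 0.045
```

arm_command:
  plan:
    - {"dx":0.28,"dy":0.9,"dz":-0.16,"wx":0.02,"wy":0.03,"wz":0.03}
    - {"dx":0.28,"dy":0.9,"dz":-0.16,"wx":0.02,"wy":0.03,"wz":0.03}
    - {"dx":0.28,"dy":0.9,"dz":-0.16,"wx":0.02,"wy":0.03,"wz":0.03}
    - {"dx":0.28,"dy":0.9,"dz":-0.16,"wx":0.02,"wy":0.03,"wz":0.03}
    - {"dx":0.28,"dy":0.9,"dz":-0.16,"wx":0.02,"wy":0.03,"wz":0.03}
    - {"dx":0.28,"dy":0.9,"dz":-0.16,"wx":0.02,"wy":0.03,"wz":0.03}
    - {"dx":0.28,"dy":0.9,"dz":-0.16,"wx":0.02,"wy":0.03,"wz":0.03}
    - {"dx":0.28,"dy":0.9,"dz":-0.16,"wx":0.02,"wy":0.03,"wz":0.03}
    - {"dx":0.28,"dy":0.9,"dz":-0.16,"wx":0.02,"wy":0.03,"wz":0.03}
    - {"dx":0.28,"dy":0.9,"dz":-0.16,"wx":0.02,"wy":0.03,"wz":0.03}
    - {"dx":0.28,"dy":0.9,"dz":-0.16,"wx":0.02,"wy":0.03,"wz":0.03}
    - {"dx":0.28,"dy":0.9,"dz":-0.16,"wx":0.02,"wy":0.03,"wz":0.03}

```text
time_s: 16.55
tcp_pos: [0.4997, -0.0269, 0.1633]
eef_rot: [-1.1, 33.1, 1.3]
contact_force: [-0.6, 1.0, 0.4]
gripper_width: 0.057
```

Run:
```python
from sim import *
p,R=pose()
q0=np.array(r.get_state()['joints'])
run(q0,[([.575,-.005,.09],Rt(2.5,36)),([.655,-.001,.045],Rt(2.5,36))])
```

```text
t 16.55 p [ 0.4997 -0.0269  0.1633] yaw 1.85 a 33.1 F [-0.6  1.   0.4] w 0.057 j [-16.  -8. -43. -95. -14.  16.]
N 6 d [ 0.89  0.17 -0.1 ] w [0.01 0.11 0.04] speed 0.83 j [ -26.   12.  -44. -124.  -28.   55.] zmin 0.09 
N 5 d [0.91 0.01 0.11] w [-0. -0. -0.] speed 0.42 j [ -26.   25.  -41. -137.  -34.   70.] zmin 0.045
```

arm_command:
  plan:
    - {"dx":0.89,"dy":0.17,"dz":-0.1,"wx":0.01,"wy":0.11,"wz":0.04}
    - {"dx":0.89,"dy":0.17,"dz":-0.1,"wx":0.01,"wy":0.11,"wz":0.04}
    - {"dx":0.89,"dy":0.17,"dz":-0.1,"wx":0.01,"wy":0.11,"wz":0.04}
    - {"dx":0.89,"dy":0.17,"dz":-0.1,"wx":0.01,"wy":0.11,"wz":0.04}
    - {"dx":0.89,"dy":0.17,"dz":-0.1,"wx":0.01,"wy":0.11,"wz":0.04}
    - {"dx":0.89,"dy":0.17,"dz":-0.1,"wx":0.01,"wy":0.11,"wz":0.04}
    - {"dx":0,"dy":0,"dz":0,"wx":0,"wy":0,"wz":0}

```text
time_s: 17.13
tcp_pos: [0.5911, -0.0049, 0.1043]
eef_rot: [-0.9, 34.6, 2.3]
contact_force: [-0.5, -0.3, -0.7]
gripper_width: 0.0567
```

Run:
```python
from sim import *
p,R=pose()
q0=np.array(r.get_state()['joints'])
run(q0,[([.655,-.001,.045],Rt(2.5,36))])
m=r.camera_model('wrist');pw,d=r.capture('wrist');b=pw.copy();box('wrist',b,(.664,-.001),2.5,.09,.034,.025,.055,m,s=1)
cv2.imwrite('pics/i_w.png',b[:,:,::-1])
```

```text
t 17.13 p [ 0.5911 -0.0049  0.1043] yaw 2.77 a 34.63 F [-0.5 -0.3 -0.7] w 0.0567 j [ -26.   11.  -43. -124.  -28.   55.]
N 5 d [ 0.87  0.04 -0.09] w [0.03 0.06 0.01] speed 0.41 j [ -26.   25.  -41. -137.  -34.   70.] zmin 0.045
```

View pics/i_w.png

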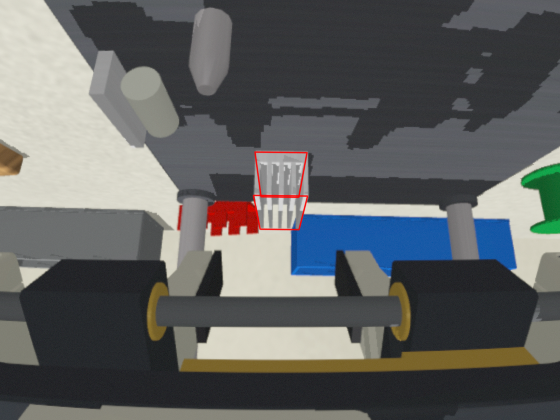

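arm_command:
  plan:
    - {"dx":0.87,"dy":0.03,"dz":-0.09,"wx":0.03,"wy":0.06,"wz":0.01}
    - {"dx":0.87,"dy":0.03,"dz":-0.09,"wx":0.03,"wy":0.06,"wz":0.01}
    - {"dx":0.87,"dy":0.03,"dz":-0.09,"wx":0.03,"wy":0.06,"wz":0.01}
    - {"dx":0.87,"dy":0.03,"dz":-0.09,"wx":0.03,"wy":0.06,"wz":0.01}
    - {"dx":0.87,"dy":0.03,"dz":-0.09,"wx":0.03,"wy":0.06,"wz":0.01}
    - {"dx":0,"dy":0,"dz":0,"wx":0,"wy":0,"wz":0}

```text
time_s: 17.68
tcp_pos: [0.6605, -0.0022, 0.0559]
eef_rot: [-0.7, 35.1, 2.3]
contact_force: [-0.3, -0.3, 0.8]
gripper_width: 0.0568
```

Run:
```python
from sim import *
p,R=pose()
q0=np.array(r.get_state()['joints'])
run(q0,[([.655,-.001,.044],Rt(2.5,36))])
```

```text
t 17.68 p [ 0.6605 -0.0022  0.0559] yaw 2.66 a 35.05 F [-0.3 -0.3  0.8] w 0.0568 j [ -26.   24.  -41. -137.  -34.   70.]
N 1 d [ 0.08  0.26 -0.54] w [0.12 0.21 0.04] speed 0.11 j [ -26.   25.  -42. -138.  -35.   71.] zmin 0.044
```

arm_command:
  plan:
    - {"dx":0.05,"dy":0.08,"dz":-0.35,"wx":0.06,"wy":0.1,"wz":0.02}
    - {"dx":0.05,"dy":0.04,"dz":-0.3,"wx":0,"wy":0,"wz":0}
    - {"dx":0,"dy":0,"dz":0,"wx":0,"wy":0,"wz":0}

```text
time_s: 17.93
tcp_pos: [0.6539, 0.0001, 0.0469]
eef_rot: [-0.4, 35.3, 2.5]
contact_force: [0.1, -0.3, -1.0]
gripper_width: 0.0568
```

arm_command:
  plan:
    - {"dx":0,"dy":0,"dz":0,"wx":0,"wy":0,"wz":0}
    - {"dx":0,"dy":0,"dz":0,"wx":0,"wy":0,"wz":0}
    - {"dx":0,"dy":0,"dz":0,"wx":0,"wy":0,"wz":0}
    - {"dx":0,"dy":0,"dz":0,"wx":0,"wy":0,"wz":0}
    - {"dx":0,"dy":0,"dz":0,"wx":0,"wy":0,"wz":0}
    - {"dx":0,"dy":0,"dz":0,"wx":0,"wy":0,"wz":0}
  fingers: 1
  force: 40

```text
time_s: 18.43
tcp_pos: [0.6531, -0.0003, 0.0511]
eef_rot: [-0.6, 35.0, 2.4]
contact_force: [-0.2, -1.2, -0.7]
gripper_width: 0.0335
```

Run:
```python
from sim import *
p,R=pose()
q0=np.array(r.get_state()['joints'])
m=r.camera_model('wrist');pw,d=r.capture('wrist');cv2.imwrite('pics/j_w.png',pw[:,:,::-1])
run(q0,[([.545,-.005,.118],Rt(2.5,34)),([.49,-.01,.17],Rt(2.5,31)),([.46,-.22,.24],Rt(2.5,33)),([.41,-.34,.20],Rt(5,60)),([.415,-.345,.1],Rt(5,70))])
```

```text
t 18.43 p [ 6.531e-01 -3.000e-04  5.110e-02] yaw 2.73 a 35.02 F [-0.2 -1.2 -0.7] w 0.0335 j [ -27.   25.  -42. -138.  -36.   72.]
N 7 d [-0.91  0.03 -0.03] w [ 0.02 -0.03  0.  ] speed 0.53 j [ -26.    5.  -45. -118.  -27.   47.] zmin 0.059 
N 4 d [-0.93 -0.03  0.17] w [-0.   -0.16  0.  ] speed 0.72 j [ -18.   -9.  -45. -100.  -18.   21.] zmin 0.131 
N 11 d [-0.32 -0.95  0.18] w [0.   0.04 0.  ] speed 0.78 j [-41.  -9. -32. -66. -39.  -3.] zmin 0.176 
N 7 d [-0.09 -0.83 -0.5 ] w [-0.06  0.84  0.05] speed 0.65 j [-34.  -0. -25. -27. -44. -36.] zmin 0.2 
N 5 d [ 0.92 -0.05 -0.4 ] w [0.   0.44 0.  ] speed 0.25 j [-28.   9. -30. -18. -35. -44.] zmin 0.1
```

View pics/j_w.png

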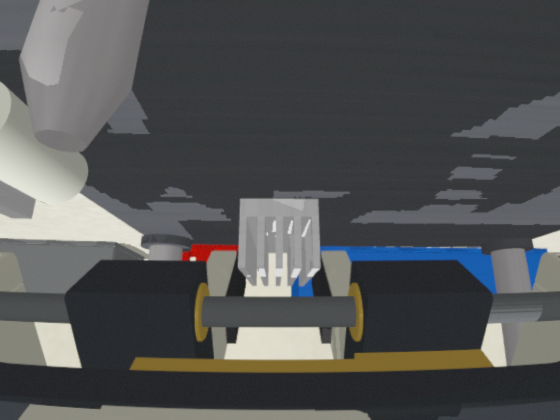

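arm_command:
  plan:
    - {"dx":-0.4,"dy":0,"dz":0,"wx":0,"wy":0,"wz":0}
    - {"dx":-0.7,"dy":0,"dz":0,"wx":0,"wy":0,"wz":0}
    - {"dx":-0.85,"dy":0.03,"dz":-0.03,"wx":0.02,"wy":-0.03,"wz":0}
    - {"dx":-0.85,"dy":0.03,"dz":-0.03,"wx":0.02,"wy":-0.03,"wz":0}
    - {"dx":-0.85,"dy":0.03,"dz":-0.03,"wx":0.02,"wy":-0.03,"wz":0}
    - {"dx":-0.85,"dy":0.03,"dz":-0.03,"wx":0.02,"wy":-0.03,"wz":0}
    - {"dx":-0.85,"dy":0.03,"dz":-0.03,"wx":0.02,"wy":-0.03,"wz":0}
    - {"dx":-0.85,"dy":-0.03,"dz":0.17,"wx":0,"wy":-0.16,"wz":0}
    - {"dx":-0.85,"dy":-0.03,"dz":0.17,"wx":0,"wy":-0.16,"wz":0}
    - {"dx":-0.85,"dy":-0.03,"dz":0.17,"wx":0,"wy":-0.16,"wz":0}

```text
time_s: 19.32
tcp_pos: [0.5162, -0.0063, 0.1452]
eef_rot: [0.1, 32.7, 2.2]
contact_force: [0.2, 0.5, -1.6]
gripper_width: 0.0335
```

Run:
```python
from sim import *
p,R=pose()
q0=np.array(r.get_state()['joints'])
run(q0,[([.46,-.20,.24],Rt(2.5,33)),([.41,-.34,.20],Rt(5,60)),([.415,-.345,.1],Rt(5,70))])
m=r.camera_model('wrist');pw,d=r.capture('wrist');cv2.imwrite('pics/k_w.png',pw[:,:,::-1])
```

```text
t 19.32 p [ 0.5162 -0.0063  0.1452] yaw 2.2 a 32.7 F [ 0.2  0.5 -1.6] w 0.0335 j [ -24.   -2.  -46. -109.  -23.   35.]
N 10 d [-0.52 -0.95  0.25] w [-0.    0.01  0.  ] speed 0.96 j [-37. -11. -34. -65. -36.  -6.] zmin 0.152 
N 8 d [-0.08 -0.85 -0.44] w [-0.05  0.74  0.05] speed 0.59 j [-34.  -0. -25. -27. -44. -36.] zmin 0.2 
N 5 d [ 0.92 -0.05 -0.4 ] w [0.   0.44 0.  ] speed 0.25 j [-28.   9. -30. -18. -35. -44.] zmin 0.1
```

View pics/k_w.png

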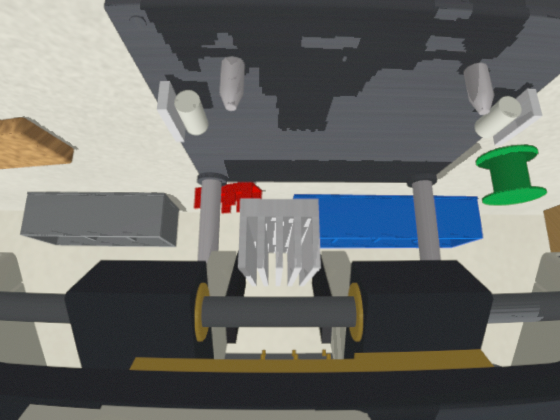

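arm_command:
  plan:
    - {"dx":-0.45,"dy":-0.83,"dz":0.22,"wx":0,"wy":0.01,"wz":0}
    - {"dx":-0.45,"dy":-0.83,"dz":0.22,"wx":0,"wy":0.01,"wz":0}
    - {"dx":-0.45,"dy":-0.83,"dz":0.22,"wx":0,"wy":0.01,"wz":0}
    - {"dx":-0.45,"dy":-0.83,"dz":0.22,"wx":0,"wy":0.01,"wz":0}
    - {"dx":-0.45,"dy":-0.83,"dz":0.22,"wx":0,"wy":0.01,"wz":0}
    - {"dx":-0.45,"dy":-0.83,"dz":0.22,"wx":0,"wy":0.01,"wz":0}
    - {"dx":-0.45,"dy":-0.83,"dz":0.22,"wx":0,"wy":0.01,"wz":0}
    - {"dx":-0.45,"dy":-0.83,"dz":0.22,"wx":0,"wy":0.01,"wz":0}
    - {"dx":-0.45,"dy":-0.83,"dz":0.22,"wx":0,"wy":0.01,"wz":0}
    - {"dx":-0.45,"dy":-0.83,"dz":0.22,"wx":0,"wy":0.01,"wz":0}
    - {"dx":-0.45,"dy":-0.83,"dz":0.22,"wx":0,"wy":0.01,"wz":0}

```text
time_s: 20.28
tcp_pos: [0.4535, -0.1939, 0.2493]
eef_rot: [-0.4, 32.8, 2.3]
contact_force: [0.3, -0.2, -1.0]
gripper_width: 0.0335
```

Run:
```python
from sim import *
p,R=pose()
q0=np.array(r.get_state()['joints'])
run(q0,[([.41,-.34,.21],Rt(5,60)),([.415,-.345,.1],Rt(5,70))])
```

```text
t 20.28 p [ 0.4535 -0.1939  0.2493] yaw 2.5 a 32.77 F [ 0.3 -0.2 -1. ] w 0.0335 j [-37. -13. -35. -64. -36.  -7.]
N 8 d [-0.04 -0.89 -0.36] w [-0.04  0.74  0.05] speed 0.6 j [-33.  -1. -24. -26. -45. -37.] zmin 0.21 
N 6 d [ 0.84 -0.05 -0.37] w [-0.    0.36  0.  ] speed 0.22 j [-28.   9. -30. -18. -35. -44.] zmin 0.1
```

arm_command:
  plan:
    - {"dx":-0.04,"dy":-0.85,"dz":-0.36,"wx":-0.04,"wy":0.74,"wz":0.05}
    - {"dx":-0.04,"dy":-0.85,"dz":-0.36,"wx":-0.04,"wy":0.74,"wz":0.05}
    - {"dx":-0.04,"dy":-0.85,"dz":-0.36,"wx":-0.04,"wy":0.74,"wz":0.05}
    - {"dx":-0.04,"dy":-0.85,"dz":-0.36,"wx":-0.04,"wy":0.74,"wz":0.05}
    - {"dx":-0.04,"dy":-0.85,"dz":-0.36,"wx":-0.04,"wy":0.74,"wz":0.05}
    - {"dx":-0.04,"dy":-0.85,"dz":-0.36,"wx":-0.04,"wy":0.74,"wz":0.05}
    - {"dx":-0.04,"dy":-0.85,"dz":-0.36,"wx":-0.04,"wy":0.74,"wz":0.05}
    - {"dx":-0.04,"dy":-0.8,"dz":-0.36,"wx":-0.04,"wy":0.74,"wz":0.05}
    - {"dx":0.84,"dy":0,"dz":-0.37,"wx":0,"wy":0.36,"wz":0}
    - {"dx":0.84,"dy":0,"dz":-0.37,"wx":0,"wy":0.36,"wz":0}
    - {"dx":0.84,"dy":0,"dz":-0.3,"wx":0,"wy":0.3,"wz":0}
    - {"dx":0,"dy":0,"dz":0,"wx":0,"wy":0,"wz":0}

```text
time_s: 21.28
tcp_pos: [0.408, -0.3443, 0.16]
eef_rot: [-0.7, 66.2, 3.2]
contact_force: [-0.6, -0.9, -1.8]
gripper_width: 0.0333
```

Run:
```python
from sim import *
p,R=pose()
q0=np.array(r.get_state()['joints'])
run(q0,[([.415,-.34,.105],Rt(5,70))])
```

```text
t 21.28 p [ 0.408  -0.3443  0.16  ] yaw 3.87 a 66.17 F [-0.6 -0.9 -1.8] w 0.0333 j [-30.   3. -28. -20. -40. -43.]
N 3 d [ 0.91  0.08 -0.21] w [-0.07  0.28  0.05] speed 0.23 j [-27.   8. -30. -18. -36. -45.] zmin 0.105
```

arm_command:
  plan:
    - {"dx":0.8,"dy":0.08,"dz":-0.21,"wx":-0.07,"wy":0.28,"wz":0.05}
    - {"dx":0.8,"dy":0.08,"dz":-0.21,"wx":-0.07,"wy":0.28,"wz":0.05}
    - {"dx":0.6,"dy":0.08,"dz":-0.21,"wx":-0.07,"wy":0.28,"wz":0.05}
    - {"dx":0,"dy":0,"dz":0,"wx":0,"wy":0,"wz":0}

```text
time_s: 21.62
tcp_pos: [0.4119, -0.3387, 0.1139]
eef_rot: [-0.0, 70.2, 5.1]
contact_force: [-0.4, -0.1, -1.3]
gripper_width: 0.0335
```

arm_command:
  plan:
    - {"dx":0,"dy":0,"dz":0,"wx":0,"wy":0,"wz":0}
    - {"dx":0,"dy":0,"dz":0,"wx":0,"wy":0,"wz":0}
    - {"dx":0,"dy":0,"dz":0,"wx":0,"wy":0,"wz":0}
    - {"dx":0,"dy":0,"dz":0,"wx":0,"wy":0,"wz":0}
    - {"dx":-0.5,"dy":0,"dz":0,"wx":0,"wy":0,"wz":0}
    - {"dx":-0.9,"dy":0,"dz":0,"wx":0,"wy":0,"wz":0}
    - {"dx":-0.9,"dy":0,"dz":0,"wx":0,"wy":0,"wz":0}
    - {"dx":-0.9,"dy":0,"dz":0,"wx":0,"wy":0,"wz":0}
    - {"dx":-0.9,"dy":0,"dz":0,"wx":0,"wy":0,"wz":0}
    - {"dx":-0.9,"dy":0,"dz":0,"wx":0,"wy":0,"wz":0}
    - {"dx":-0.9,"dy":0,"dz":0,"wx":0,"wy":0,"wz":0}
    - {"dx":-0.9,"dy":0,"dz":0,"wx":0,"wy":0,"wz":0}
  fingers: -0.3

```text
time_s: 22.62
tcp_pos: [0.3613, -0.3435, 0.2548]
eef_rot: [-0.7, 69.9, 4.3]
contact_force: [0.5, -0.9, 0.7]
gripper_width: 0.0573
```

Run:
```python
from sim import *
p,R=pose()
m=r.camera_model('wrist');pw,d=r.capture('wrist');cv2.imwrite('pics/l_w.png',pw[:,:,::-1])
q0=np.array(r.get_state()['joints'])
for n,h in(([.40,.362,.30],2.),):
  for w in ([([.43,-.15,.30],Rt(2,80)),([.43,.1,.30],Rt(2,90)),([.40,.30,.25],Rt(2,90))],[([.45,0,.30],Rt(2,89)),([.38,.32,.22],Rt(2,89))],[([.48,0,.32],Rt(2,89)),([.38,.32,.22],Rt(2,89))]):
    run(q0,w);print()
print(ik(np.array([.4,.363,.04]),Rt(2,90),10),ik(np.array([.545,.04,.05]),Rt(2,90),10))
```

```text
t 22.62 p [ 0.3613 -0.3435  0.2548] yaw 5.0 a 69.87 F [ 0.5 -0.9  0.7] w 0.0573 j [-31.  -4. -23. -14. -56. -48.]
N 10 d [-0.09  0.95  0.46] w [ 0.07  0.23 -0.01] speed 0.5 j [  6. -10. -25.   1. -65. -95.] zmin 0.263 
N 14 d [0.   0.89 0.03] w [-0.    0.16  0.  ] speed 0.36 j [  39.   -5.  -20.   -0.  -75. -127.] zmin 0.3 
N 11 d [ 0.23  0.91 -0.1 ] w [ 0.  0. -0.] speed 0.28 j [  59.    3.  -19.   -0.  -68. -147.] zmin 0.25 

N 18 d [-0.06  0.94  0.33] w [ 0.04  0.23 -0.  ] speed 0.48 j [  26.   -5.  -20.    0.  -74. -114.] zmin 0.261 
N 17 d [ 0.23  0.95 -0.18] w [ 0.  0. -0.] speed 0.34 j [  64.    3.  -23.    1.  -63. -152.] zmin 0.22 

N 18 d [-0.09  0.93  0.43] w [ 0.04  0.23 -0.  ] speed 0.49 j [  24.   -2.  -15.    0.  -76. -112.] zmin 0.263 
N 18 d [ 0.27  0.9  -0.25] w [ 0.  0. -0.] speed 0.31 j [  64.    3.  -23.    1.  -63. -152.] zmin 0.22 

[array([ 6.30222312e+01,  1.91271707e+01, -3.00855955e+01, -4.20671959e-12,
       -4.07872339e+01, -1.51022231e+02])] [array([ 2.47450922e+01,  1.88184277e+01, -2.87219297e+01, -4.87586366e-13,
       -4.24596426e+01, -1.12745092e+02])]
```

View pics/l_w.png

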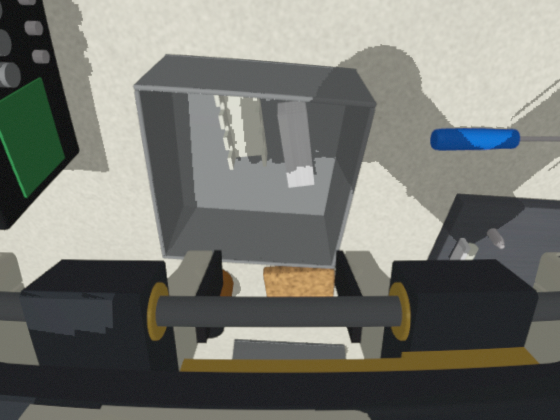

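arm_command:
  plan:
    - {"dx":-0.06,"dy":0.94,"dz":0.33,"wx":0.04,"wy":0.23,"wz":0}
    - {"dx":-0.06,"dy":0.94,"dz":0.33,"wx":0.04,"wy":0.23,"wz":0}
    - {"dx":-0.06,"dy":0.94,"dz":0.33,"wx":0.04,"wy":0.23,"wz":0}
    - {"dx":-0.06,"dy":0.94,"dz":0.33,"wx":0.04,"wy":0.23,"wz":0}
    - {"dx":-0.06,"dy":0.94,"dz":0.33,"wx":0.04,"wy":0.23,"wz":0}
    - {"dx":-0.06,"dy":0.94,"dz":0.33,"wx":0.04,"wy":0.23,"wz":0}
    - {"dx":-0.06,"dy":0.94,"dz":0.33,"wx":0.04,"wy":0.23,"wz":0}
    - {"dx":-0.06,"dy":0.94,"dz":0.33,"wx":0.04,"wy":0.23,"wz":0}
    - {"dx":-0.06,"dy":0.94,"dz":0.33,"wx":0.04,"wy":0.23,"wz":0}
    - {"dx":-0.06,"dy":0.94,"dz":0.33,"wx":0.04,"wy":0.23,"wz":0}
    - {"dx":-0.06,"dy":0.94,"dz":0.33,"wx":0.04,"wy":0.23,"wz":0}
    - {"dx":-0.06,"dy":0.94,"dz":0.33,"wx":0.04,"wy":0.23,"wz":0}
    - {"dx":-0.06,"dy":0.94,"dz":0.33,"wx":0.04,"wy":0.23,"wz":0}
    - {"dx":-0.06,"dy":0.94,"dz":0.33,"wx":0.04,"wy":0.23,"wz":0}
    - {"dx":-0.06,"dy":0.94,"dz":0.33,"wx":0.04,"wy":0.23,"wz":0}
    - {"dx":-0.06,"dy":0.94,"dz":0.33,"wx":0.04,"wy":0.23,"wz":0}
    - {"dx":-0.06,"dy":0.94,"dz":0.33,"wx":0.04,"wy":0.23,"wz":0}
    - {"dx":0,"dy":0.6,"dz":0,"wx":0,"wy":0,"wz":0}
    - {"dx":0,"dy":0,"dz":0,"wx":0,"wy":0,"wz":0}

```text
time_s: 24.25
tcp_pos: [0.4451, -0.0005, 0.3298]
eef_rot: [-5.6, 85.8, -4.7]
contact_force: [-0.2, -0.1, -0.2]
gripper_width: 0.0567
```

```bash
cat > st.py <<'E'
import numpy as np
O=np.array([.5985,.043]);YAW=1.8
def stn(x,y,z,O=O,YAW=YAW):
    a=np.radians(YAW);return np.array([O[0]+x*np.cos(a)-y*np.sin(a),O[1]+x*np.sin(a)+y*np.cos(a),z])
E
python3 - <<'E'
from sim import *
from st import *
p,R=pose()
q0=np.array(r.get_state()['joints'])
m=r.camera_model('wrist');pw,d=r.capture('wrist');np.savez('w_st.npz',p=pw,d=d,**{k:m[k] for k in m})
pt,dt=r.capture('top')
b=cv2.resize(pw,None,fx=1.4,fy=1.4).copy()
box('wrist',b,(.5985,.043),1.8,.26,.27,.025,.025,m,s=1.4)
for y in(.075,-.075):
    box('wrist',b,stn(-.085,y,0)[:2],1.8,.014,.014,.025,.055,m,col=(0,255,0),s=1.4)
cv2.imwrite('pics/m_w.png',b[:,:,::-1])
run(q0,[([.38,.32,.22],Rt(2,89))])
E
```

```text
t 24.25 p [ 0.4451 -0.0005  0.3298] yaw 0.81 a 85.85 F [-0.2 -0.1 -0.2] w 0.0567 j [  28.   -8.  -20.    2.  -75. -117.]
N 17 d [ 0.31  0.95 -0.18] w [-0.01  0.04  0.01] speed 0.34 j [  64.    3.  -23.    1.  -63. -152.] zmin 0.22
```

View pics/m_w.png

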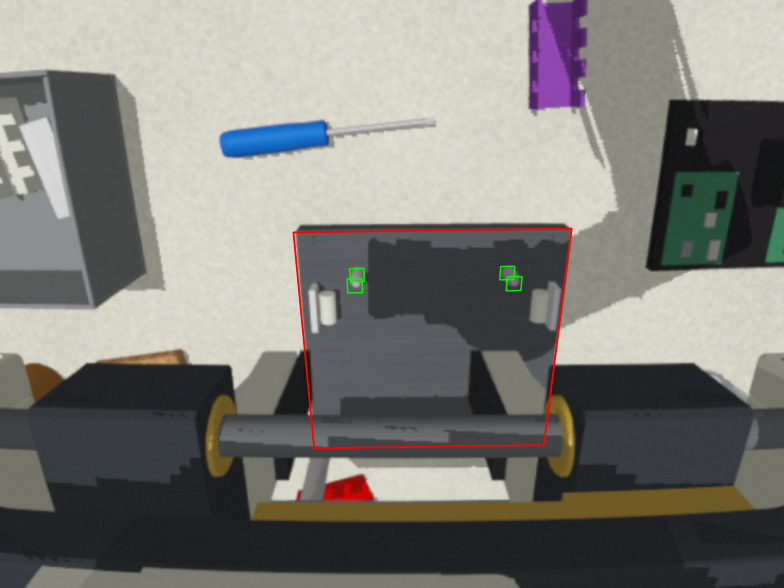

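arm_command:
  plan:
    - {"dx":0.31,"dy":0.93,"dz":-0.18,"wx":-0.01,"wy":0.04,"wz":0.01}
    - {"dx":0.31,"dy":0.93,"dz":-0.18,"wx":-0.01,"wy":0.04,"wz":0.01}
    - {"dx":0.31,"dy":0.93,"dz":-0.18,"wx":-0.01,"wy":0.04,"wz":0.01}
    - {"dx":0.31,"dy":0.93,"dz":-0.18,"wx":-0.01,"wy":0.04,"wz":0.01}
    - {"dx":0.31,"dy":0.93,"dz":-0.18,"wx":-0.01,"wy":0.04,"wz":0.01}
    - {"dx":0.31,"dy":0.93,"dz":-0.18,"wx":-0.01,"wy":0.04,"wz":0.01}
    - {"dx":0.31,"dy":0.93,"dz":-0.18,"wx":-0.01,"wy":0.04,"wz":0.01}
    - {"dx":0.31,"dy":0.93,"dz":-0.18,"wx":-0.01,"wy":0.04,"wz":0.01}
    - {"dx":0.31,"dy":0.93,"dz":-0.18,"wx":-0.01,"wy":0.04,"wz":0.01}
    - {"dx":0.31,"dy":0.93,"dz":-0.18,"wx":-0.01,"wy":0.04,"wz":0.01}
    - {"dx":0.31,"dy":0.93,"dz":-0.18,"wx":-0.01,"wy":0.04,"wz":0.01}
    - {"dx":0.31,"dy":0.93,"dz":-0.18,"wx":-0.01,"wy":0.04,"wz":0.01}
    - {"dx":0.31,"dy":0.93,"dz":-0.18,"wx":-0.01,"wy":0.04,"wz":0.01}
    - {"dx":0.31,"dy":0.93,"dz":-0.18,"wx":-0.01,"wy":0.04,"wz":0.01}
    - {"dx":0.31,"dy":0.93,"dz":-0.18,"wx":-0.01,"wy":0.04,"wz":0.01}
    - {"dx":0.31,"dy":0.93,"dz":-0.18,"wx":-0.01,"wy":0.04,"wz":0.01}
    - {"dx":0.3,"dy":0.5,"dz":0,"wx":0,"wy":0,"wz":0}
    - {"dx":0,"dy":0,"dz":0,"wx":0,"wy":0,"wz":0}

```text
time_s: 25.85
tcp_pos: [0.3876, 0.299, 0.2274]
eef_rot: [23.8, 87.8, 24.2]
contact_force: [0.3, -0.6, -0.6]
gripper_width: 0.0571
```

Run:
```python
from sim import *
p,R=pose()
m=r.camera_model('wrist');pw,d=r.capture('wrist');np.savez('w_ca.npz',p=pw,d=d,**{k:m[k] for k in m})
b=cv2.resize(pw,None,fx=1.4,fy=1.4).copy()
C=np.array([.4215,.3655])
box('wrist',b,C,1.8,.17,.20,.0,.012,m,s=1.4)
a=np.radians(1.8);ux=np.array([np.cos(a),np.sin(a)]);uy=np.array([-np.sin(a),np.cos(a)])
for y in(.075,-.075):box('wrist',b,C-ux*.05+uy*y,1.8,.0165,.0165,.0,.012,m,col=(0,255,0),s=1.4)
box('wrist',b,C-ux*.02,1.8,.06,.014,.012,.057,m,col=(255,255,0),s=1.4)
cv2.imwrite('pics/n_w.png',b[:,:,::-1])
X=cloud('wrist',d,m);
def rect(P,name):
    (c,sz,a)=cv2.minAreaRect((P[:,:2]*1000).astype(np.float32));print(name,len(P),np.round(c,1),np.round(sz,1),round(a,2),'z',np.round(np.nanmedian(P[:,2]),4))
P=X[np.all((X>[.3,.25,.05])&(X<[.5,.5,.065]),axis=2)];rect(P,'handle top')
P=X[np.all((X>[.3,.25,.008])&(X<[.6,.5,.016]),axis=2)];rect(P,'plate top')
```

```text
t 25.85 p [0.3876 0.299  0.2274] yaw 0.49 a 87.77 F [ 0.3 -0.6 -0.6] w 0.0571 j [  62.    1.  -24.    2.  -63. -152.]
handle top 852 [400.9 365.1] [59.8 14.4] 2.61 z 0.0561
plate top 21673 [421.4 366.3] [171.5 200.9] 2.97 z 0.0118
```

View pics/n_w.png

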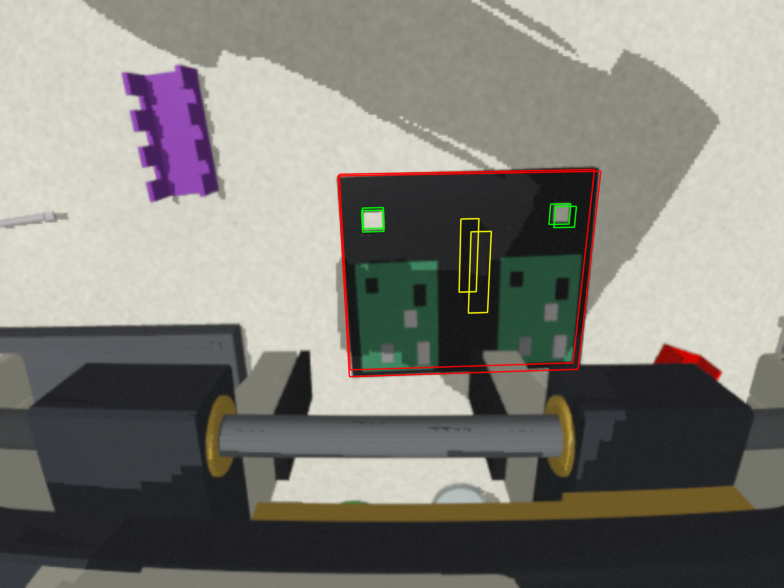

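Run:
```python
from sim import *
from st import *
z=np.load('w_st.npz');m={k:z[k] for k in z if k not in('p','d')};X=cloud('wrist',z['d'],m)
def rect(P,name):
    (c,sz,a)=cv2.minAreaRect((P[:,:2]*1000).astype(np.float32));print(name,len(P),np.round(c,1),np.round(sz,1),round(a,2),'z',np.round(np.nanmedian(P[:,2]),4))
c=[]
for y in(.075,-.075):
    q=stn(-.085,y,.04);P=X[(np.hypot(X[...,0]-q[0],X[...,1]-q[1])<.012)&(X[...,2]>.035)&(X[...,2]<.065)];print(len(P),P.mean(0),P[:,2].max())
# image-based: subpixel centroid of brighter blobs near the predicted tip
g=cv2.cvtColor(z['p'],cv2.COLOR_RGB2GRAY)
for y in(.075,-.075):
    u=proj('wrist',stn(-.085,y,.055),m)[0];u2=proj('wrist',stn(-.085,y,.025),m)[0];print('pred tip',u,'foot',u2)
crop(z['p'],'pegs',240,180,140,60,5)
P=X[np.all((X>[.3,-.2,.022])&(X<[.6,.3,.028]),axis=2)];rect(P,'deck')
q0=np.array(r.get_state()['joints'])
run(q0,[([.401,.3652,.085],Rt(2.7,90)),([.401,.3652,.022],Rt(2.7,90))])
```

```text
107 [0.50857103 0.11402923 0.0472057 ] 0.05590345535314334
98 [ 0.51196584 -0.03285106  0.0473834 ] 0.055941058883019645
pred tip [366.75437823 202.22298186] foot [361.82326175 194.60843356]
pred tip [252.97530886 203.76077638] foot [254.57721607 196.05560546]
deck 15919 [459.5   9.1] [302.1 328.7] 3.82 z 0.0243
N 8 d [0.9  0.4  0.07] w [-0.06  0.06 -0.02] speed 0.24 j [  63.   16.  -27.   -0.  -47. -150.] zmin 0.085 
N 4 d [ 0.79 -0.    0.  ] w [ 0. -0. -0.] speed 0.2 j [  63.   21.  -31.   -0.  -38. -150.] zmin 0.022
```

View pics/pegs.png

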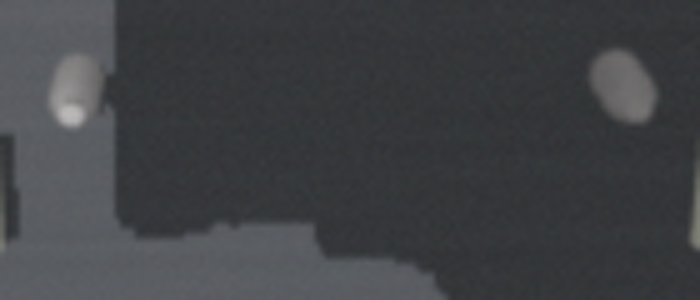

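arm_command:
  plan:
    - {"dx":0.85,"dy":0.4,"dz":0.07,"wx":-0.06,"wy":0.06,"wz":-0.02}
    - {"dx":0.85,"dy":0.4,"dz":0.07,"wx":-0.06,"wy":0.06,"wz":-0.02}
    - {"dx":0.85,"dy":0.4,"dz":0.07,"wx":-0.06,"wy":0.06,"wz":-0.02}
    - {"dx":0.85,"dy":0.4,"dz":0.07,"wx":-0.06,"wy":0.06,"wz":-0.02}
    - {"dx":0.85,"dy":0.4,"dz":0.07,"wx":-0.06,"wy":0.06,"wz":-0.02}
    - {"dx":0.85,"dy":0.4,"dz":0.07,"wx":-0.06,"wy":0.06,"wz":-0.02}
    - {"dx":0.85,"dy":0.4,"dz":0.07,"wx":-0.06,"wy":0.06,"wz":-0.02}
    - {"dx":0.5,"dy":0.4,"dz":0.07,"wx":-0.06,"wy":0.06,"wz":-0.02}
    - {"dx":0,"dy":0,"dz":0,"wx":0,"wy":0,"wz":0}

```text
time_s: 26.65
tcp_pos: [0.4067, 0.3586, 0.1026]
eef_rot: [65.7, 89.4, 68.2]
contact_force: [0.5, -0.7, 0.3]
gripper_width: 0.0568
```

Run:
```python
from sim import *
p,R=pose()
print(onz('wrist',[[366.8,202.1],[253.6,203.1]],.0545,{k:v for k,v in np.load('w_st.npz').items() if k not in 'pd'}))
m=r.camera_model('wrist');pw,d=r.capture('wrist');X=cloud('wrist',d,m);cv2.imwrite('pics/o_w.png',pw[:,:,::-1])
P=X[np.all((X>[.3,.25,.05])&(X<[.5,.5,.065]),axis=2)]
print(len(P),cv2.minAreaRect((P[:,:2]*1000).astype(np.float32)))
q0=np.array(r.get_state()['joints'])
run(q0,[([.401,.3652,.022],Rt(2.7,90))])
```

```text
t 26.65 p [0.4067 0.3586 0.1026] yaw 2.41 a 89.4 F [ 0.5 -0.7  0.3] w 0.0568 j [  62.   14.  -26.   -0.  -49. -150.]
[[ 0.51119929  0.11547135  0.0545    ]
 [ 0.51514368 -0.0338366   0.0545    ]]
1984 ((400.8966369628906, 365.01788330078125), (59.78486251831055, 13.847042083740234), 2.359668731689453)
N 5 d [ 0.83  0.04 -0.07] w [-0.01  0.01 -0.02] speed 0.2 j [  63.   21.  -31.   -0.  -38. -150.] zmin 0.022
```

View pics/o_w.png

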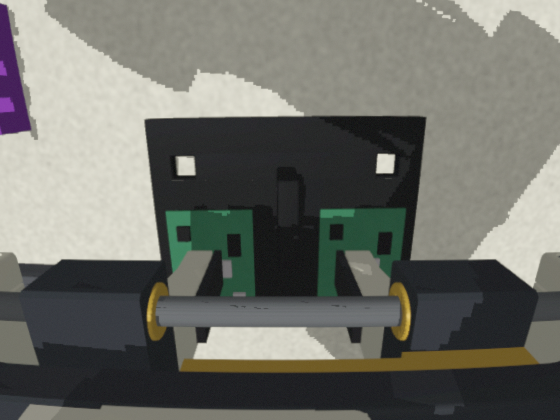

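arm_command:
  plan:
    - {"dx":0.8,"dy":0.07,"dz":-0.07,"wx":-0.01,"wy":0.01,"wz":-0.02}
    - {"dx":0.8,"dy":0.07,"dz":-0.07,"wx":-0.01,"wy":0.01,"wz":-0.02}
    - {"dx":0.8,"dy":0.07,"dz":-0.07,"wx":-0.01,"wy":0.01,"wz":-0.02}
    - {"dx":0.75,"dy":0.07,"dz":-0.07,"wx":-0.01,"wy":0.01,"wz":-0.02}
    - {"dx":0.3,"dy":0.03,"dz":-0.03,"wx":0,"wy":0,"wz":0}
    - {"dx":0,"dy":0,"dz":0,"wx":0,"wy":0,"wz":0}

```text
time_s: 27.2
tcp_pos: [0.4039, 0.3649, 0.0407]
eef_rot: [53.2, 89.1, 55.7]
contact_force: [-0.6, -0.8, -0.1]
gripper_width: 0.0572
```

Run:
```python
from sim import *
p,R=pose()
q0=np.array(r.get_state()['joints'])
run(q0,[([.401,.365,.0225],Rt(2.5,90))])
```

```text
t 27.2 p [0.4039 0.3649 0.0407] yaw 2.49 a 89.14 F [-0.6 -0.8 -0.1] w 0.0572 j [  63.   19.  -30.    0.  -40. -150.]
N 2 d [ 0.5  -0.1  -0.13] w [-0.    0.06 -0.08] speed 0.1 j [  63.   21.  -31.   -0.  -39. -151.] zmin 0.022
```

arm_command:
  plan:
    - {"dx":0.5,"dy":-0.05,"dz":-0.12,"wx":0,"wy":0.08,"wz":-0.08}
    - {"dx":0.45,"dy":0,"dz":-0.1,"wx":0,"wy":0.08,"wz":-0.08}
    - {"dx":0.1,"dy":0,"dz":0,"wx":0,"wy":0,"wz":0}

```text
time_s: 27.45
tcp_pos: [0.4007, 0.3648, 0.0219]
eef_rot: [125.4, 89.8, 127.8]
contact_force: [-0.5, 0.3, -0.1]
gripper_width: 0.057
```

Run:
```python
from sim import *
p,R=pose()
q0=np.array(r.get_state()['joints'])
run(q0,[([.401,.365,.0225],Rt(2.5,90))])
```

```text
t 27.45 p [0.4007 0.3648 0.0219] yaw 2.48 a 89.82 F [-0.5  0.3 -0.1] w 0.057 j [  63.   21.  -30.   -0.  -39. -150.]
N 1 d [ 0.06 -0.22 -0.11] w [-0.   -0.02 -0.03] speed 0.08 j [  63.   21.  -31.    0.  -39. -151.] zmin 0.022
```

Run:
```python
from sim import *
for i in range(2):
    s=r.get_state();print(s['time_s'],s['tcp_pos'],fk(s['joints'],PP)[0],s['joints'],s['qd'])
plan([.401,.365,.0225],Rt(2.5,90))
```

```text
27.45 [0.40065267 0.36478266 0.02189471] [0.40308418 0.36948228 0.02379345] [  62.92587181   20.9713876   -29.98605128   -0.25974322  -38.96637305
 -150.24396298] [-0.17645462  0.71434534 -0.95230438  0.15023267  2.87859797  0.0333722 ]
27.45 [0.40065267 0.36478266 0.02189471] [0.40308418 0.36948228 0.02379345] [  62.92587181   20.9713876   -29.98605128   -0.25974322  -38.96637305
 -150.24396298] [-0.17645462  0.71434534 -0.95230438  0.15023267  2.87859797  0.0333722 ]
t 27.45 p [0.4007 0.3648 0.0219] yaw 2.48 a 89.82 F [-0.5  0.3 -0.1] w 0.057 j [  63.   21.  -30.   -0.  -39. -150.]
N 1 d [-0.03  0.01  0.02] w [-0.   -0.02 -0.03]
```

arm_command:
  plan:
    - {"dx":0,"dy":0,"dz":0,"wx":0,"wy":0,"wz":0}
    - {"dx":0,"dy":0,"dz":0,"wx":0,"wy":0,"wz":0}
    - {"dx":0,"dy":0,"dz":0,"wx":0,"wy":0,"wz":0}
    - {"dx":0,"dy":0,"dz":0,"wx":0,"wy":0,"wz":0}
    - {"dx":0,"dy":0,"dz":0,"wx":0,"wy":0,"wz":0}
    - {"dx":0,"dy":0,"dz":0,"wx":0,"wy":0,"wz":0}
    - {"dx":0,"dy":0,"dz":0,"wx":0,"wy":0,"wz":0}
  fingers: 1
  force: 60

```text
time_s: 28.03
tcp_pos: [0.4012, 0.3655, 0.0228]
eef_rot: [105.2, 89.8, 107.7]
contact_force: [-0.2, 0.7, 0.3]
gripper_width: 0.0156
```

Run:
```python
from sim import *
p,R=pose();print(np.round(R,3))
q=plan([p[0],p[1],.16],Rt(2.0,90))
q=plan([.46,.20,.17],Rt(1.6,90),None,*q)
q=plan([.5432,.0417,.14],Rt(1.5,90),None,*q)
```

```text
t 28.03 p [0.4012 0.3655 0.0228] yaw 2.5 a 89.79 F [-0.2  0.7  0.3] w 0.0156 j [  63.   21.  -30.   -0.  -39. -150.]
[[-0.001 -0.044  0.999]
 [ 0.004  0.999  0.044]
 [-1.     0.004 -0.001]]
t 28.03 p [0.4012 0.3655 0.0228] yaw 2.5 a 89.79 F [-0.2  0.7  0.3] w 0.0156 j [  63.   21.  -30.   -0.  -39. -150.]
N 8 d [-0.86  0.   -0.  ] w [ 0.01 -0.   -0.01]
N 9 d [-0.06 -0.93  0.3 ] w [ 0.01  0.   -0.  ]
N 9 d [ 0.17 -0.89  0.44] w [ 0.  0. -0.]
```

arm_command:
  plan:
    - {"dx":0,"dy":0,"dz":0,"wx":0,"wy":0,"wz":0}
    - {"dx":0,"dy":0,"dz":0,"wx":0,"wy":0,"wz":0}
    - {"dx":-0.3,"dy":0,"dz":0,"wx":0,"wy":0,"wz":0}
    - {"dx":-0.3,"dy":0,"dz":0,"wx":0,"wy":0,"wz":0}
    - {"dx":-0.5,"dy":0,"dz":0,"wx":0,"wy":0,"wz":0}
    - {"dx":-0.7,"dy":0,"dz":0,"wx":0,"wy":0,"wz":0}
    - {"dx":-0.7,"dy":0,"dz":0,"wx":0,"wy":0,"wz":0}
    - {"dx":-0.7,"dy":0,"dz":0,"wx":0,"wy":0,"wz":0}

```text
time_s: 28.7
tcp_pos: [0.3985, 0.3612, 0.0872]
eef_rot: [-147.2, 89.5, -144.9]
contact_force: [0.7, 0.4, -4.3]
gripper_width: 0.014
```

Run:
```python
from sim import *
p,R=pose()
m=r.camera_model('wrist');pw,d=r.capture('wrist');cv2.imwrite('pics/p_w.png',pw[:,:,::-1])
X=cloud('wrist',d,m)
P=(X-p)@R  # tool frame
for nm,(u,v) in dict(fl=(400,140),fr=(165,140),bl=(420,260),br=(150,260)).items(): print(nm,np.round(P[v,u],4),np.round(X[v,u],4))
q=plan([.41,.36,.155],Rt(2.0,90))
q=plan([.46,.20,.17],Rt(1.6,90),None,*q)
q=plan([.5432,.0417,.14],Rt(1.5,90),None,*q)
```

```text
t 28.7 p [0.3985 0.3612 0.0872] yaw 2.39 a 89.45 F [ 0.7  0.4 -4.3] w 0.014 j [  63.   16.  -26.   -0.  -48. -150.]
fl [ 0.0109  0.0592 -0.0636] [0.3324 0.4176 0.0765]
fr [ 0.0105 -0.0547 -0.0636] [0.3371 0.3038 0.0776]
bl [-0.0697  0.0402 -0.0391] [0.3582 0.4001 0.157 ]
br [-0.0696 -0.0362 -0.0391] [0.3614 0.3238 0.1573]
t 28.75 p [0.3996 0.3627 0.0904] yaw 2.43 a 89.69 F [ 0.6 -0.4 -1.8] w 0.0138 j [  63.   16.  -26.   -0.  -48. -150.]
N 4 d [-0.81 -0.04  0.13] w [ 0.02 -0.02  0.01]
N 9 d [-0.08 -0.9   0.25] w [ 0.01  0.   -0.  ]
N 9 d [ 0.17 -0.89  0.44] w [ 0.  0. -0.]
```

View pics/p_w.png

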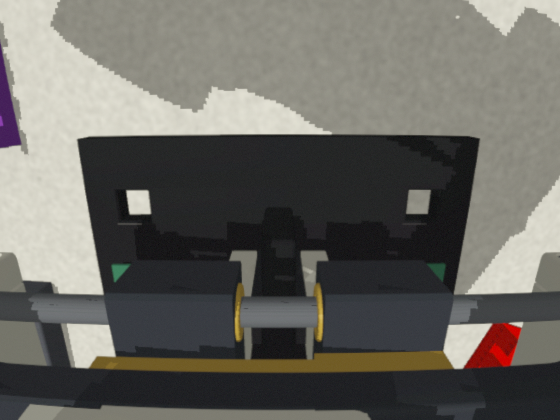

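arm_command:
  plan:
    - {"dx":-0.8,"dy":-0.04,"dz":0.1,"wx":0.02,"wy":0,"wz":0}
    - {"dx":-0.8,"dy":-0.04,"dz":0.1,"wx":0.02,"wy":0,"wz":0}
    - {"dx":-0.8,"dy":-0.04,"dz":0.1,"wx":0.02,"wy":0,"wz":0}
    - {"dx":-0.6,"dy":-0.04,"dz":0.1,"wx":0,"wy":0,"wz":0}
    - {"dx":-0.08,"dy":-0.5,"dz":0.14,"wx":0.01,"wy":0,"wz":0}
    - {"dx":-0.08,"dy":-0.8,"dz":0.25,"wx":0.01,"wy":0,"wz":0}
    - {"dx":-0.08,"dy":-0.8,"dz":0.25,"wx":0.01,"wy":0,"wz":0}
    - {"dx":-0.08,"dy":-0.8,"dz":0.25,"wx":0.01,"wy":0,"wz":0}
    - {"dx":-0.08,"dy":-0.8,"dz":0.25,"wx":0.01,"wy":0,"wz":0}
    - {"dx":-0.08,"dy":-0.8,"dz":0.25,"wx":0.01,"wy":0,"wz":0}
    - {"dx":-0.08,"dy":-0.8,"dz":0.25,"wx":0.01,"wy":0,"wz":0}
    - {"dx":-0.08,"dy":-0.8,"dz":0.25,"wx":0.01,"wy":0,"wz":0}
    - {"dx":-0.08,"dy":-0.8,"dz":0.25,"wx":0.01,"wy":0,"wz":0}

```text
time_s: 29.83
tcp_pos: [0.4522, 0.2077, 0.1647]
eef_rot: [-165.1, 89.2, -163.4]
contact_force: [-0.2, 0.6, -3.9]
gripper_width: 0.0137
```

Run:
```python
from sim import *
p,R=pose();print(np.round(R,4))
m=r.camera_model('wrist');pw,d=r.capture('wrist');cv2.imwrite('pics/q_w.png',pw[:,:,::-1])
q=plan([.535,.0415,.14],Rt(1.5,90))
```

```text
t 29.83 p [0.4522 0.2077 0.1647] yaw 1.69 a 89.22 F [-0.2  0.6 -3.9] w 0.0137 j [  47.    7.  -26.   -0.  -58. -135.]
[[-0.013  -0.0295  0.9995]
 [-0.0039  0.9996  0.0294]
 [-0.9999 -0.0035 -0.0131]]
t 29.88 p [0.4522 0.2052 0.1648] yaw 1.65 a 89.16 F [-0.1 -2.8 -4.5] w 0.0136 j [  47.    7.  -26.   -0.  -58. -135.]
N 9 d [ 0.14 -0.92  0.44] w [ 0.   -0.02  0.01]
```

View pics/q_w.png

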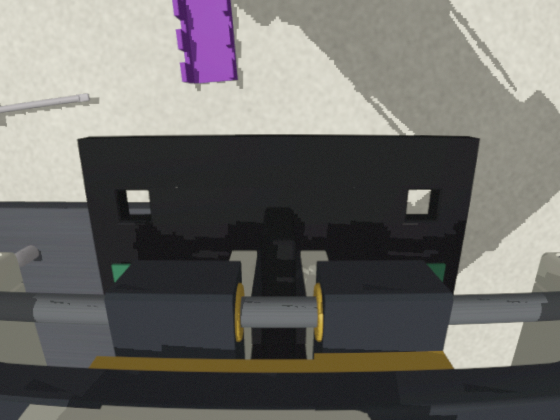

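arm_command:
  plan:
    - {"dx":0.14,"dy":-0.85,"dz":0.42,"wx":0,"wy":-0.02,"wz":0.01}
    - {"dx":0.14,"dy":-0.85,"dz":0.42,"wx":0,"wy":-0.02,"wz":0.01}
    - {"dx":0.14,"dy":-0.85,"dz":0.42,"wx":0,"wy":-0.02,"wz":0.01}
    - {"dx":0.14,"dy":-0.85,"dz":0.42,"wx":0,"wy":-0.02,"wz":0.01}
    - {"dx":0.14,"dy":-0.85,"dz":0.42,"wx":0,"wy":-0.02,"wz":0.01}
    - {"dx":0.14,"dy":-0.85,"dz":0.42,"wx":0,"wy":-0.02,"wz":0.01}
    - {"dx":0.14,"dy":-0.85,"dz":0.42,"wx":0,"wy":-0.02,"wz":0.01}
    - {"dx":0.14,"dy":-0.85,"dz":0.42,"wx":0,"wy":-0.02,"wz":0.01}
    - {"dx":0.1,"dy":-0.6,"dz":0.3,"wx":0,"wy":0,"wz":0}
    - {"dx":0,"dy":0,"dz":0,"wx":0,"wy":0,"wz":0}

```text
time_s: 30.72
tcp_pos: [0.5222, 0.0361, 0.1311]
eef_rot: [-171.1, 89.2, -169.9]
contact_force: [-0.3, -0.0, -4.6]
gripper_width: 0.0137
```

Run:
```python
from sim import *
p,R=pose();print(np.round(R,4))
m=r.camera_model('wrist');pw,d=r.capture('wrist');cv2.imwrite('pics/r_w.png',pw[:,:,::-1])
X=cloud('wrist',d,m)
P=X[140:165,100:460].reshape(-1,3);P=P[np.isfinite(P[:,2])]
A=np.c_[P[:,:2],np.ones(len(P))];c,*_=np.linalg.lstsq(A,P[:,2],rcond=None);res=P[:,2]-A@c;k=np.abs(res)<.003
c,*_=np.linalg.lstsq(A[k],P[k,2],rcond=None);print('plane slopes deg x,y',np.degrees(c[:2]),'n',k.sum(),'z at holes row',A[k].mean(0)@c)
q=plan([.5432,.0417,.105],Rt(1.5,90))
ps,_=r.capture('scene');crop(ps,'r_s',160,100,220,200,3.5)
```

```text
t 30.72 p [0.5222 0.0361 0.1311] yaw 1.21 a 89.16 F [-0.3 -0.  -4.6] w 0.0137 j [  25.   12.  -25.   -0.  -54. -114.]
[[-0.0145 -0.0211  0.9997]
 [-0.0026  0.9998  0.0211]
 [-0.9999 -0.0023 -0.0145]]
plane slopes deg x,y [-0.98969738 -0.17721317] n 8971 z at holes row 0.12022394766716463
t 30.77 p [0.5215 0.0365 0.131 ] yaw 1.18 a 89.12 F [ 0.1 -0.2 -3.7] w 0.0135 j [  25.   12.  -25.   -0.  -54. -114.]
N 2 d [0.64 0.12 0.55] w [-0.04 -0.1   0.01]
```

View pics/r_w.png

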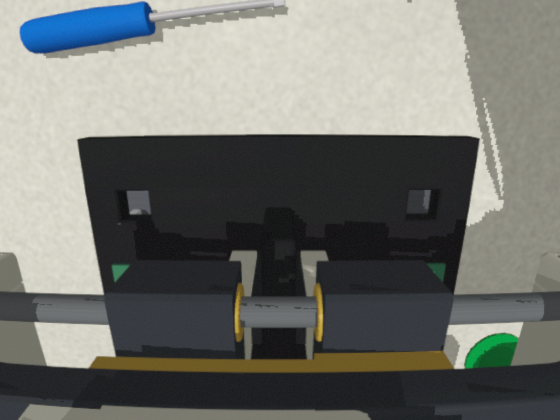

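View pics/r_s.png

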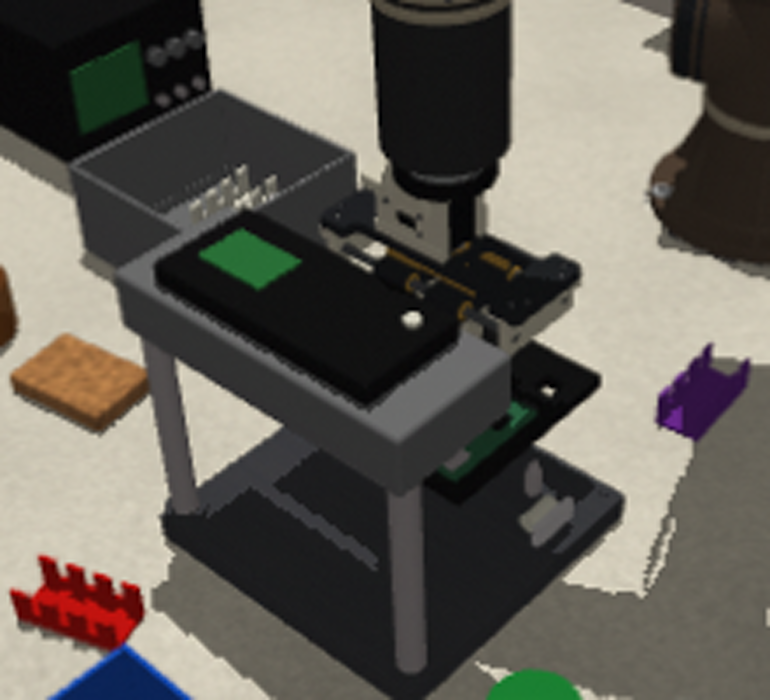

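Run:
```python
from sim import *
p,R=pose();m=r.camera_model('wrist')
c=onz('wrist',[[133.5,202],[423,202]],.1195,m);print(c, np.linalg.norm(c[0]-c[1]))
print('tool frame',np.round((c-p)@R,4)); d=c[1]-c[0];print('yaw',np.degrees(np.arctan2(-d[0],d[1])))
im=cv2.imread('pics/r_w.png')[:,:,::-1];im=cv2.convertScaleAbs(im,alpha=2.5,beta=10);crop(im,'r_h1',90,120,110,110,3.5);crop(im,'r_h2',380,120,110,110,3.5)
a=cv2.imread('pics/r_h1.png');b=cv2.imread('pics/r_h2.png');cv2.imwrite('pics/r_h.png',np.hstack([a,b]))
```

```text
t 30.82 p [0.5216 0.0376 0.1315] yaw 1.21 a 89.17 F [ 0.1  0.4 -4.2] w 0.0138 j [  25.   12.  -25.   -0.  -54. -114.]
[[ 0.49133545 -0.03815148  0.1195    ]
 [ 0.48809197  0.11183166  0.1195    ]] 0.15001820270341276
tool frame [[ 0.0125 -0.075  -0.0317]
 [ 0.0123  0.075  -0.0318]]
yaw 1.2388655961571893
```

View pics/r_h.png

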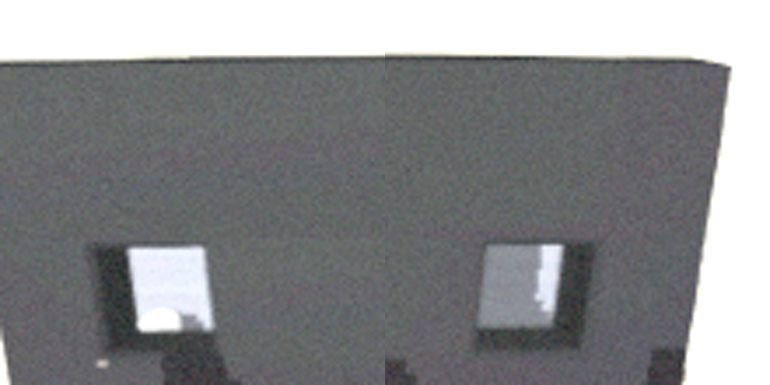

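Run:
```python
from h import *
q=plan([.5432,.0416,.10],Rt(1.55,90),3)
```

```text
t 30.82 p [0.5216 0.0376 0.1315] yaw 1.21 a 89.17 F [ 0.1  0.4 -4.2] w 0.0138 j [  25.   12.  -25.   -0.  -54. -114.]
N 3 d [0.52 0.06 0.37] w [-0.02 -0.06  0.01]
```

arm_command:
  plan:
    - {"dx":0.5,"dy":0.06,"dz":0.37,"wx":-0.03,"wy":-0.09,"wz":0.01}
    - {"dx":0.5,"dy":0.06,"dz":0.37,"wx":-0.03,"wy":-0.09,"wz":0.01}
    - {"dx":0.5,"dy":0.06,"dz":0.37,"wx":-0.03,"wy":-0.09,"wz":0.01}
    - {"dx":0.1,"dy":0,"dz":0,"wx":0,"wy":0,"wz":0}
    - {"dx":0,"dy":0,"dz":0,"wx":0,"wy":0,"wz":0}

```text
time_s: 31.23
tcp_pos: [0.5416, 0.0419, 0.0984]
eef_rot: [10.6, 89.6, 12.3]
contact_force: [0.8, -0.4, -4.7]
gripper_width: 0.0139
```

Run:
```python
from h import *
q=plan([.5432,.0416,.09],Rt(1.55,90))
m=r.camera_model('wrist');pw,d=r.capture('wrist')
im=cv2.convertScaleAbs(pw,alpha=2.5,beta=10);a=[im[150:230,x:x+110,::-1] for x in(90,375)]
cv2.imwrite('pics/s_h.png',cv2.resize(np.hstack(a),None,fx=3.5,fy=3.5,interpolation=cv2.INTER_CUBIC))
```

```text
t 31.23 p [0.5416 0.0419 0.0984] yaw 1.66 a 89.56 F [ 0.8 -0.4 -4.7] w 0.0139 j [  25.   15.  -26.    0.  -49. -114.]
N 1 d [ 0.42 -0.02  0.08] w [ 0.02  0.09 -0.02]
```

View pics/s_h.png

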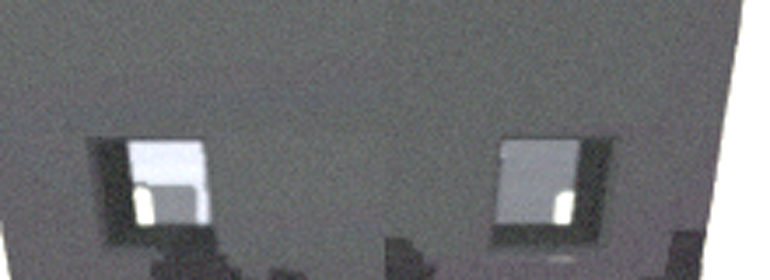

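arm_command:
  plan:
    - {"dx":0.4,"dy":-0.02,"dz":0.1,"wx":0.02,"wy":-0.08,"wz":-0.02}
    - {"dx":0.3,"dy":0,"dz":0.05,"wx":0,"wy":-0.04,"wz":0}
    - {"dx":0,"dy":0,"dz":0,"wx":0,"wy":0,"wz":0}

```text
time_s: 31.53
tcp_pos: [0.5444, 0.0424, 0.086]
eef_rot: [1.7, 88.9, 3.3]
contact_force: [-0.1, -0.3, -5.3]
gripper_width: 0.0142
```

```bash
cat > look.py <<'E'
import sys
from h import *
from st import *
q=plan([.5432,.0416,.08],Rt(1.55,90))
p,R=pose(False)
m=r.camera_model('wrist');pw,d=r.capture('wrist')
im=cv2.convertScaleAbs(pw,alpha=2.5,beta=10)
s=3.5;b=cv2.resize(im,None,fx=s,fy=s,interpolation=cv2.INTER_CUBIC).copy()
for y in(.075,-.075):
    c=p+R@[0.0108,y,-.030];d=p+R@[.0228,y,-.030]
    for cc,col in((c,(255,255,0)),(d,(0,255,255))):
        qd=[cc+R@[0,i*.00825,j*.00825] for i,j in((1,1),(1,-1),(-1,-1),(-1,1))]
        cv2.polylines(b,[np.int32(proj('wrist',qd,m)*s)],True,col,1)
    a=np.radians(1.55);t=np.array([.5132-y*np.sin(a),.0408+y*np.cos(a)])
    th=np.linspace(0,6.28,20)
    for z,rr in((.055,.003),(.045,.007)):
        cv2.polylines(b,[np.int32(proj('wrist',np.c_[t[0]+rr*np.cos(th),t[1]+rr*np.sin(th),0*th+z],m)*s)],True,(255,0,0),1)
o=np.hstack([b[int(150*s):int(240*s),int(x*s):int((x+110)*s),::-1] for x in(90,375)])
cv2.imwrite(f'pics/{sys.argv[1]}.png',o)
E
python3 look.py t_h
```

```text
t 31.53 p [0.5444 0.0424 0.086 ] yaw 1.64 a 88.91 F [-0.1 -0.3 -5.3] w 0.0142 j [  25.   16.  -27.    1.  -46. -114.]
N 1 d [ 0.3  -0.04 -0.06] w [ 0.02  0.24 -0.01]
```

View pics/t_h.png

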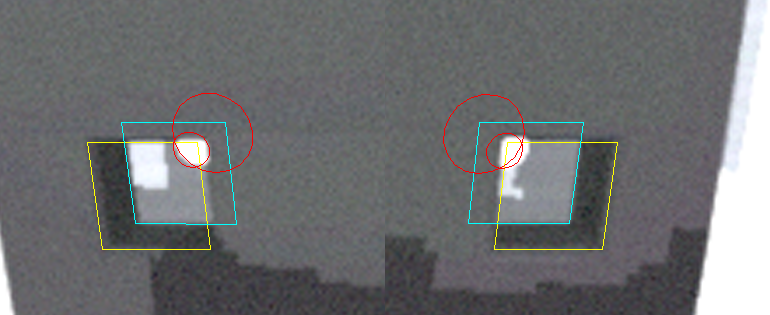

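Run:
```python
from h import *
p,R=pose();m=r.camera_model('wrist')
t=onz('wrist',[[90+196/3.5,150+150/3.5],[375+128/3.5,150+150/3.5]],.0545,m);print(t,np.linalg.norm(t[1]-t[0]));mid=t.mean(0);d=t[1]-t[0];y=np.degrees(np.arctan2(-d[0],d[1]));print(mid,y)
print('target tcp',mid[:2]+.03*np.array([np.cos(np.radians(y)),np.sin(np.radians(y))]))
plan([.5435,.0423,.083],Rt(1.6,90),2)
```

```text
t 31.58 p [0.5445 0.0424 0.0865] yaw 1.64 a 88.9 F [ 0.4  0.2 -4.8] w 0.0139 j [  25.   16.  -27.    1.  -46. -114.]
[[ 0.5156793  -0.03376393  0.0545    ]
 [ 0.51136752  0.11762149  0.0545    ]] 0.15144681370673013
[0.51352341 0.04192878 0.0545    ] 1.6314618864833248
target tcp [0.54351125 0.0427829 ]
t 31.58 p [0.5445 0.0424 0.0865] yaw 1.64 a 88.9 F [ 0.4  0.2 -4.8] w 0.0139 j [  25.   16.  -27.    1.  -46. -114.]
N 2 d [ 0.09 -0.   -0.03] w [ 0.    0.12 -0.  ]
```

arm_command:
  plan:
    - {"dx":0.1,"dy":0,"dz":-0.04,"wx":0,"wy":0.15,"wz":0}
    - {"dx":0.2,"dy":0,"dz":-0.03,"wx":0,"wy":0.12,"wz":0}
    - {"dx":0.2,"dy":0,"dz":0,"wx":0,"wy":0,"wz":0}
    - {"dx":0,"dy":0,"dz":0,"wx":0,"wy":0,"wz":0}

```text
time_s: 31.92
tcp_pos: [0.5435, 0.0429, 0.0775]
eef_rot: [151.3, 89.8, 153.0]
contact_force: [0.3, -0.4, -5.6]
gripper_width: 0.0136
```

```bash
sed -i 's/\.5432,\.0416,\.08\],Rt(1.55/.5434,.0424,.074],Rt(1.6/; s/\.5132-/.5135-/; s/\.0408+/.0417+/; s/1\.55)/1.6)/' look.py; python3 look.py u_h
```

```text
t 31.92 p [0.5435 0.0429 0.0775] yaw 1.68 a 89.82 F [ 0.3 -0.4 -5.6] w 0.0136 j [  25.   17.  -26.   -0.  -47. -113.]
N 1 d [ 0.17 -0.03 -0.  ] w [ 0.02 -0.04 -0.02]
```

View pics/u_h.png

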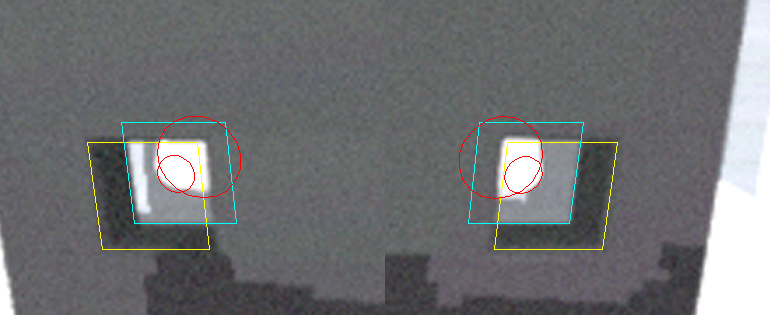

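arm_command:
  plan:
    - {"dx":0.25,"dy":-0.02,"dz":0,"wx":0.01,"wy":0,"wz":0}
    - {"dx":0.25,"dy":0,"dz":0,"wx":0,"wy":0,"wz":0}
    - {"dx":0.2,"dy":0,"dz":0,"wx":0,"wy":0,"wz":0}

```text
time_s: 32.22
tcp_pos: [0.5444, 0.0423, 0.0647]
eef_rot: [132.6, 89.9, 134.3]
contact_force: [-4.2, 0.0, 7.4]
gripper_width: 0.0139
```

```bash
python3 look.py v_h
```

```text
t 32.22 p [0.5444 0.0423 0.0647] yaw 1.68 a 89.92 F [-4.2  0.   7.4] w 0.0139 j [  25.   18.  -27.   -0.  -45. -113.]
N 1 d [-0.46  0.01 -0.05] w [ 0.02 -0.01 -0.01]
```

View pics/v_h.png

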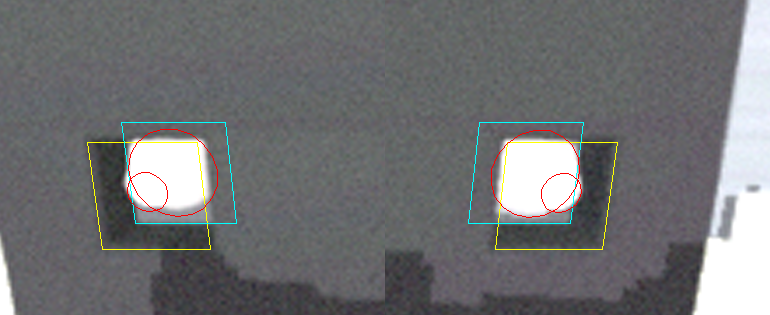

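arm_command:
  plan:
    - {"dx":0.3,"dy":0,"dz":-0.06,"wx":0,"wy":0,"wz":0}
    - {"dx":0.35,"dy":0,"dz":-0.03,"wx":0,"wy":0,"wz":0}

```text
time_s: 32.43
tcp_pos: [0.544, 0.0423, 0.0517]
eef_rot: [32.7, 89.8, 34.4]
contact_force: [-0.9, -0.3, 2.5]
gripper_width: 0.0137
```

```bash
python3 -c "
from h import *
plan([.5434,.0424,.0475],Rt(1.6,90))"
```

```text
t 32.43 p [0.544  0.0423 0.0517] yaw 1.67 a 89.84 F [-0.9 -0.3  2.5] w 0.0137 j [  25.   19.  -28.   -0.  -43. -113.]
N 1 d [ 0.21  0.01 -0.03] w [ 0.02  0.03 -0.02]
```

Snapped partway; press on gently to the deck.

arm_command:
  plan:
    - {"dx":0.25,"dy":0,"dz":-0.02,"wx":0,"wy":0,"wz":0}
    - {"dx":0.2,"dy":0,"dz":0,"wx":0,"wy":0,"wz":0}
    - {"dx":0.15,"dy":0,"dz":0,"wx":0,"wy":0,"wz":0}

```text
time_s: 32.68
tcp_pos: [0.5441, 0.0423, 0.0476]
eef_rot: [-4.2, 89.7, -2.3]
contact_force: [-11.4, -1.4, 27.3]
gripper_width: 0.0136
```

```bash
python3 -c "
from h import *
plan([.5434,.0424,.0475],Rt(1.6,90))"; python3 look.py w_h
```

```text
t 32.68 p [0.5441 0.0423 0.0476] yaw 1.9 a 89.71 F [-11.4  -1.4  27.3] w 0.0136 j [  25.   19.  -29.    0.  -42. -113.]
N 1 d [ 0.    0.01 -0.04] w [0.07 0.06 0.  ]
t 32.68 p [0.5441 0.0423 0.0476] yaw 1.9 a 89.71 F [-11.4  -1.4  27.3] w 0.0136 j [  25.   19.  -29.    0.  -42. -113.]
N 2 d [-0.66  0.   -0.02] w [0.03 0.03 0.  ]
```

View pics/w_h.png

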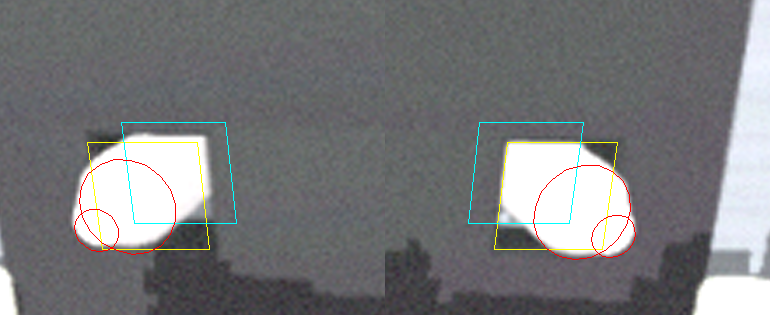

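arm_command:
  plan:
    - {"dx":0,"dy":0,"dz":0,"wx":0,"wy":0,"wz":0}
    - {"dx":0,"dy":0,"dz":0,"wx":0,"wy":0,"wz":0}
    - {"dx":0,"dy":0,"dz":0,"wx":0,"wy":0,"wz":0}
    - {"dx":0,"dy":0,"dz":0,"wx":0,"wy":0,"wz":0}
    - {"dx":0,"dy":0,"dz":0,"wx":0,"wy":0,"wz":0}
  fingers: -0.4

```text
time_s: 33.15
tcp_pos: [0.5452, 0.0433, 0.0482]
eef_rot: [9.1, 89.4, 11.1]
contact_force: [-0.0, -0.8, 0.2]
gripper_width: 0.0415
```

```bash
python3 -c "
from h import *
plan([.543,.0424,.13],Rt(1.6,90))"
```

```text
t 33.15 p [0.5452 0.0433 0.0482] yaw 1.97 a 89.44 F [-0.  -0.8  0.2] w 0.0415 j [  25.   19.  -29.    0.  -42. -113.]
N 5 d [-0.82 -0.01 -0.02] w [ 0.02  0.02 -0.  ]
```

arm_command:
  plan:
    - {"dx":0,"dy":0,"dz":0,"wx":0,"wy":0,"wz":0}
    - {"dx":-0.5,"dy":0,"dz":-0.05,"wx":0.02,"wy":0.05,"wz":0}
    - {"dx":-0.8,"dy":0,"dz":-0.05,"wx":0.02,"wy":0.02,"wz":0}
    - {"dx":-0.8,"dy":0,"dz":-0.05,"wx":0,"wy":0.02,"wz":0}
    - {"dx":-0.8,"dy":0,"dz":-0.1,"wx":0,"wy":0,"wz":0}
    - {"dx":-0.8,"dy":0,"dz":-0.6,"wx":0,"wy":0,"wz":0}
    - {"dx":-0.8,"dy":0,"dz":-0.7,"wx":0,"wy":0,"wz":0}
    - {"dx":-0.8,"dy":0,"dz":-0.7,"wx":0,"wy":0,"wz":0}
    - {"dx":-0.8,"dy":0,"dz":-0.7,"wx":0,"wy":0,"wz":0}
    - {"dx":-0.8,"dy":0,"dz":-0.7,"wx":0,"wy":0,"wz":0}
    - {"dx":-0.8,"dy":0,"dz":-0.7,"wx":0,"wy":0,"wz":0}
    - {"dx":-0.8,"dy":0,"dz":-0.5,"wx":0,"wy":0,"wz":0}
    - {"dx":0,"dy":0,"dz":0,"wx":0,"wy":0,"wz":0}

```text
time_s: 34.23
tcp_pos: [0.443, 0.039, 0.2185]
eef_rot: [-162.9, 89.4, -161.2]
contact_force: [0.2, 0.3, 0.1]
gripper_width: 0.0614
```

Run:
```python
from h import *
from st import *
p,R=pose();m=r.camera_model('wrist');pw,d=r.capture('wrist');X=cloud('wrist',d,m)
ps,ds=r.capture('scene');pt,_=r.capture('top')
b=cv2.resize(pw,None,fx=1.4,fy=1.4).copy()
c=stn(-.035,0,0,np.array([.5985,.0435]),1.65)[:2]
box('wrist',b,c,1.65,.17,.20,.025,.037,m,s=1.4);cv2.imwrite('pics/x_w.png',b[:,:,::-1])
cv2.imwrite('pics/x_s.png',ps[:,:,::-1]);cv2.imwrite('pics/x_t.png',pt[:,:,::-1])
P=X[np.all((X>[.47,-.08,.03])&(X<[.54,.16,.042]),axis=2)]
A=np.c_[P[:,:2],np.ones(len(P))];k=np.ones(len(P),bool)
for i in range(3):
    q,*_=np.linalg.lstsq(A[k],P[k,2],rcond=None);k=np.abs(P[:,2]-A@q)<.0015
print(len(P),k.sum(),'slopes deg',np.degrees(q[:2]),'z',np.median(P[k,2]),'corners',[np.round(np.r_[s,1]@q,4) for s in((.48,-.05),(.48,.13),(.535,-.05),(.535,.13))])
D=X[np.all((X>[.45,-.09,.015])&(X<[.495,.17,.03]),axis=2)];print('deck z',np.median(D[:,2]),len(D))
```

```text
t 34.23 p [0.443  0.039  0.2185] yaw 1.68 a 89.36 F [0.2 0.3 0.1] w 0.0614 j [  30.   -1.  -27.   -0.  -65. -119.]
8527 7753 slopes deg [0.04173982 0.03649498] z 0.036306720392549785 corners [np.float64(0.0362), np.float64(0.0363), np.float64(0.0363), np.float64(0.0364)]
deck z 0.024170555059757126 3987
```

View pics/x_w.png

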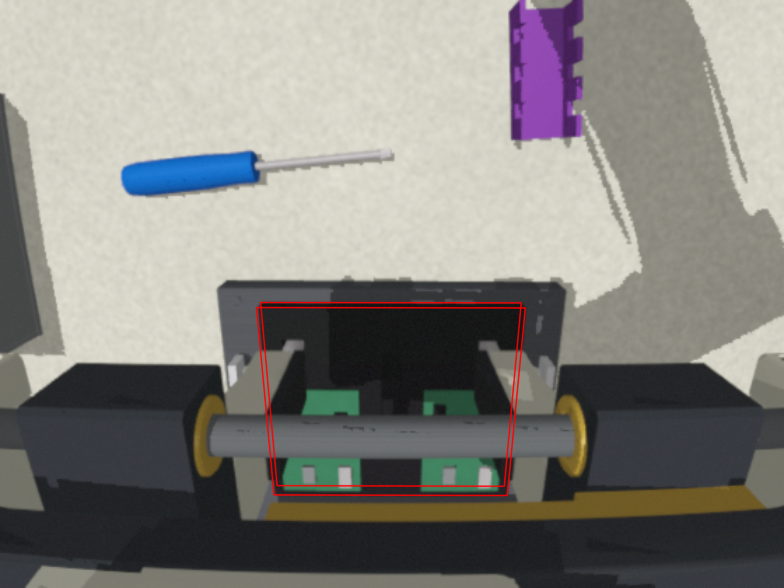

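View pics/x_s.png

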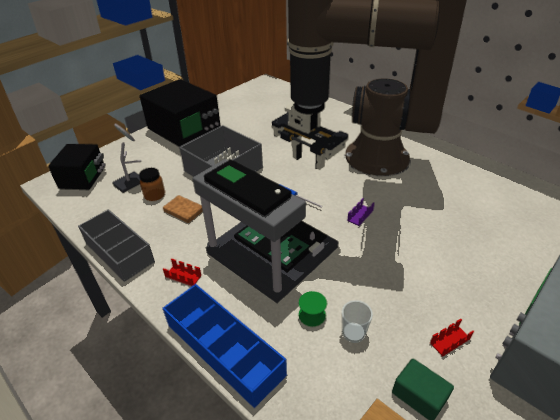

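View pics/x_t.png

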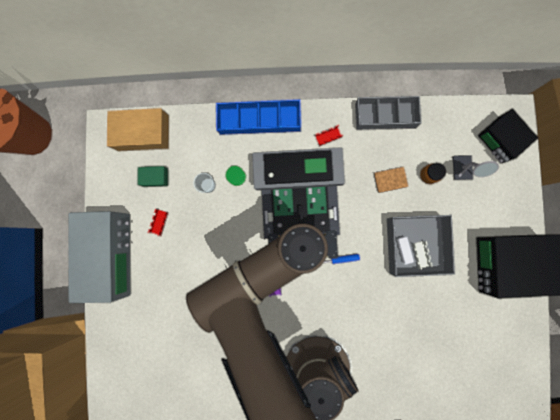

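```bash
python3 -c "
from plant import r
print(r.close_job())"
```

```text
the job is handed in; nothing more can be done
None
```

Both offcuts are in the scrap bin, and the carrier is pressed flush on the deck with its holes over the pegs and released. I handed the job in at about 34.4 s on the robot's clock. There was no verdict.

**Offcuts:** I gripped the white duct and then the heat-sink with the tool leaning 55° from straight down, reaching in under the head. The measured widths matched the parts, at 41.9 and 33.5 mm. The last top picture shows both lying in the bin.

**Carrier:** I lifted it by the handle with the handle end towards the front, lined the holes up with the pegs by wrist camera and pressed it past the rollers. The highest force I read while pressing was about 30 N.

**Last checks:**
- **Flush:** the plate top is 12.1 mm above the deck, which matches the 12 mm plate thickness.
- **Level:** the plate's slope is under 0.05° along the station's length and width.
- **Let go:** the gripper is clear of everything and the contact force reads about 0.
- **Other things:** nothing else on the bench looks moved in the last pictures.

**What did not go as planned:**
- My first lean attempt ran into joint limits at about 52° below horizontal. The force reading then briefly showed 14.7 N sideways and was back to zero at the next reading. The tool was about 5 cm in front of the head, so I take it as a jolt from the limits rather than a knock, but I could not confirm that.
- A 6.8 N reading appeared for a moment as I reached for the duct.
- The arm geometry I worked out for planning was about 5 mm off near the carrier, so I used the robot's reported tool position for all the fine moves.

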